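# Take the bore of a valve sleeve with a spring gauge

### The job

Take the bore size of the steel sleeve with the black band: pinch the gauge's two blue wings together to draw its plungers in, lower it gently into that bore until its flange lies fully home on the rim, and only then let go so that the plungers spring out against the wall. With the gauge still in the bore and nothing holding it, push the red lock button on top fully down, gently, then lift the gauge out by its grey body without squeezing the wings, so that the size stays locked, and stand it back upright in its white holder, flange flat on the holder's plate, let go. Never press the gauge hard on the sleeve (stay under 20 N, also when pushing the button), keep it off the sleeve with the blue band, and do not disturb the other things on the bench.

Things in the scene. Friction and masses are not known exactly. Their poses are not given: they have to be found in the camera images.
- gauge: the bore gauge, about 0.28 kg, upright (z up). Origin: centre of the UNDERSIDE of its round aluminium flange (72 mm diameter, z 0 to 5 mm). Below: a guide of 34.4 mm diameter, z 0 to -22 mm (edge hardly broken, 0.5 mm), a thinner neck, and a nose of 25 mm diameter ending at z -45 mm. Above: a 22 mm stem, then the grey body. It starts hanging by the flange in the holder, plungers out, lock up
- gauge_grip (a point): on the gauge's axis, 40 mm above its origin, same axes: middle of the wings and of the grey ribbed body (z -20 to 20 mm here; 24 mm wide in x, 32 mm in y). Pinching the two blue wings along x (fingers on +x and -x) draws the plungers in to a hard stop. Gripping the grey body along y (fingers on +y and -y) leaves the wings alone
- gauge_wing (a point): centre of the blue wing on the gauge's +x side (its twin stands on -x): 6 mm thick in x, 20 mm wide in y, 26 mm tall. The wings' outer faces are 40 mm apart when pinched fully in, 60 mm when fully out. Each wing is one piece with the plunger on its own side; a spring pushes each out with 0.6 to 1.3 N, damped (it takes about half a second to spring out)
- gauge_tips (a point): on the gauge's axis, 31 mm below its origin: here the two brass-tipped plungers, 8 mm thick, slide out along the gauge's +x and -x
- plunger_a (a joint): how far each plunger (and wing) stands out, m: 0 fully drawn in (brass tips 28 mm apart), 0.010 fully out (tips 48 mm apart); both sides always move alike, spring-loaded outwards. Against the wall of the black-banded bore (36 mm diameter) it reads about 0.004
- lock (a joint): travel of the red lock button, m: 0 up (plungers free), 0.006 fully down (plungers clamped). It takes about 6 N to start it, rising to about 10 N just before its hard stop, and it stays where it is left. The button (24 mm diameter, 6 mm thick) sits on top of the gauge on its axis; it is screwed to a different height each time, its top 72 to 82 mm above the gauge's origin when up, and this height is not measured: feel for it
- sleeve_black: the steel sleeve with the BLACK band on its black base; origin on the bench under the centre of its bore, z up
- sleeve_blue: the steel sleeve with the BLUE band, likewise; not to be used
- sleeve_black_mouth (a point): centre of the mouth (top rim, 85 mm above the bench) of the steel sleeve with the BLACK band: round vertical bore, 36 mm diameter, 65 mm deep and open below, sleeve 60 mm outside diameter, rim flat, no chamfer; z up. Fixed to a black 120 x 100 mm base whose two rods, on the +x side of this frame, stay below the rim
- sleeve_blue_mouth (a point): the same for the other sleeve, with the BLUE band: bore 43 mm diameter. Not to be used
- holder_mouth (a point): centre of the hole in the top of the white plate of the gauge's holder: plate 96 x 96 mm, its top 70 mm above the bench, hole 54 mm diameter, 8 mm thick, free space below down to 8 mm above the bench; fixed
- vial: bystander: amber vial, 28 mm diameter, 50 mm tall; origin under its centre
- jar: bystander: white jar, 60 mm diameter, 70 mm tall; origin under its centre
- spanner: bystander: spanner lying flat, 140 mm long along its x
- driver: bystander: screwdriver lying, 150 mm long along its x
- beaker: bystander: glass beaker, 64 mm diameter, 80 mm tall; origin under its centre
- union: bystander: brass ring, 32 mm diameter, 22 mm tall; origin under its centre
Mind the look-alikes: they are no part of the job. What is shaped like the sleeve_black but pink or turquoise is not meant. Leave any pink look-alike of the gauge alone.

How it is judged:
On the way, in this order (a step that is already met when the one before it is completed fails the run):
1. the gauge stands fully home in the black-banded bore with its plungers still drawn in (horizontal distance between gauge and sleeve_black_mouth below 0.003 m and z of gauge in the frame of sleeve_black_mouth below 0.003 m and angle between gauge's own z axis and vertical below 0.06 rad and value of joint plunger_a below 0.0015 m and value of joint lock below 0.002 m), for 0.1 s.
2. let go, the plungers have sprung out against the wall, the lock still up (horizontal distance between gauge and sleeve_black_mouth below 0.003 m and z of gauge in the frame of sleeve_black_mouth below 0.003 m and value of joint plunger_a above 0.0025 m and value of joint lock below 0.002 m and contact force between the fingers and gauge below 0.3 N), for 0.2 s.
3. the lock is pushed down while the gauge stands home in the bore with its plungers on the wall (horizontal distance between gauge and sleeve_black_mouth below 0.003 m and z of gauge in the frame of sleeve_black_mouth below 0.003 m and value of joint plunger_a above 0.0025 m and value of joint lock above 0.005 m), for 0.1 s.
At the end, for the whole second after the job is handed in: the gauge stands upright in the holder, flange flat on the plate (height within 3 mm, within 11 mm of the hole's centre, tilt under 0.06 rad), at rest and let go, its lock pushed down (over 5 of 6 mm) and its plungers still locked at the bore's size (each 2.5 to 5.5 mm out) (horizontal distance between gauge and holder_mouth below 0.011 m and z of gauge in the frame of holder_mouth between -0.003 and 0.003 m and angle between gauge's own z axis and vertical below 0.06 rad and linear speed of gauge below 0.01 m/s and value of joint lock above 0.005 m and value of joint plunger_a between 0.0025 and 0.0055 m); the robot touches nothing.
It fails at once if the gauge is pressed on the sleeve with 30 N or more (contact force between gauge and sleeve_black above 30 N).
It fails at once if the gauge is pressed on the sleeve with 26 N or more once the lock is pushed down by over 4 mm (contact force between gauge and sleeve_black above 26 N and value of joint lock above 0.004 m).
It fails at once if the gauge presses on the blue-banded sleeve (contact force between gauge and sleeve_blue above 1 N).
It fails at once if a bystander is moved by more than 20 mm (distance of any of vial, jar, spanner, driver, beaker, union from where it was at the start of the episode above 0.02 m).
It also fails if it takes over 72 s, if anything falls off the work surface, if the arm or the gripper's body presses on something with over 40 N, if the wrist force passes 120 N, or if a joint passes its speed limit or range.

### The arm

A 6-joint arm with a two-finger parallel gripper is mounted at the origin on the work surface. World frame = base frame: x ahead of the robot, y to its left, z up, the work surface at z = 0. Lengths are in m, angles in rad, forces in N, time in s.
With the tool pointing down it reaches from about 0.375 to 0.975 m from the base axis. Payload 3.8 kg.
Tool frame: the origin (TCP) lies at the very end of the fingers, on their centre line; the grasp point (between the pads) lies 19 mm behind it (bot.grip_depth is the distance from the TCP to the grasp point, in m); z points along the fingers, y is the direction in which the jaws open and shut (so a half turn about z gives the same grasp; the last joint's range is limited). The gripper opens to 85 mm and grips with 20 to 120 N. Pads are 22 mm wide; open, the fingers measure 114 mm over their backs; the gripper's body (76 mm by 85 mm) begins 54 mm behind the grasp point. The pads swing forward as they close: fully open they stand 13 mm farther back than shut.
Start: joints at [1.148, 0.264, 1.604, -0, 1.274, -0.037], TCP at [0.254, 0.625, 0.231] pointing down, gripper open.
Joint ranges: [-2.63, 2.63], [-0.94, 2.18], [0.31, 2.57], [-1.31, 4.45], [0, 2.66], [-2.55, 2.55]. Speed limits (rad/s): [2.57, 2.57, 3.14, 3.14, 3.14, 3.14].

### API

Orientations are given as a rotation vector (axis times angle).
In Python, from workcell import bot, cams, job gives the robot as it stands.
- The arm moves only by the tool apply_moves, never from a script. Its argument "targets" is a list of rows, each an object of numbers: "dx", "dy", "dz": the shift along the tool's x, y, z in units of 30 mm (1.0 is 30 mm); "wx", "wy", "wz": the turn, a rotation vector about the tool's x, y, z in units of 6 degrees (1.0 is 6 degrees); "jaw": the opening, from 0 (shut) to 1 (fully open). In form: [{"dx": .., "dy": .., "dz": .., "wx": .., "wy": .., "wz": .., "jaw": ..}, ...]. A call has 1 to 5 rows; each row shifts and turns the commanded pose from where the row before left it, along the tool's axes as they then stand; what a row does not reach is not made up. A row lasts 1/10 s, in which the tool goes at most 50 mm and 8.59 degrees, less where a joint would pass 70% of its speed; a pose out of reach is approached as far as the arm can. A call is refused whole if a number of a shift passes 1 or a number of a turn 1, either way. A call with a gripper value outside its range is refused whole. The fingers move at their own pace and stop on an object; "newtons" is the grip in N (left out, the last holds). Time passes only in rows, so rows that do not move let the fingers close. It gives the time, the measured TCP pose, the force and the opening at its end, in the units of the state.
- bot.read_state(): the state, without advancing time (a new reading comes with each control period).
- cams.read_camera(name): name is "scene" or "top" or "wrist"; returns a dict with "color" (400x640x3 uint8, red, green, blue), "range_z" (400x640 float32, m along the optical axis (not along the pixel's ray), 0 where there is no reading), "fx", "fy", "cx", "cy" (pixels), "eye" and "rotation" of the camera in the world; the wrist camera has in their place "T_tool_cam" (4x4, takes a point from camera to tool coordinates, whose origin is the TCP and whose axes are the flange's). Camera axes: x right, y down, z forward; pixel columns grow to the right and rows downward; lengths in m; the calibration is good to about 2 mm. A picture is of the moment at which its call begins: read the wrist's pose just before it.
- job.finish_job(): hands the job in, once; it reports no verdict.
The state is a dict: "time": time; "q": joint angles; "joint_vel": joint speeds; "joint_torque": joint torques, N m; "tool_pos": TCP position; "tcp_rot": TCP orientation; "wrist_force": force on the tool from outside, world axes, zero at the start; "torque": the same for the moment, N m; "width": opening from 0.0 (shut) to 1.0 (fully open).
Only numpy, scipy, OpenCV 4.12 (cv2) and the standard library are available. Lean on these libraries where they do the work, as an engineer would, in place of code of your own. Each camera call takes 0.05 s, during which the arm holds its last target.

## Working session

There is one attempt and no reset: what is moved stays moved. The work goes in short steps, Python scripts to look and compute and a tool call to move; the robot and the scene stay as the last step left them, time stands still between calls to the robot, and variables do not carry over. Pictures are saved under pics/ and viewed, and the job is handed in when it is done.

Besides the shell and the picture viewer there is one more tool, called after "Call:" by a JSON object that holds its "name" and its "arguments", one argument or row to a line. apply_moves: Moves the arm, as the interface text tells. Its arguments: {"type":"object","properties":{"targets":{"type":"array"},"newtons":{"type":"number"}},"required":["targets"]}

```bash
mkdir -p pics; ls; python3 - <<'E'
from workcell import bot,cams,job
import cv2,numpy as np
s=bot.read_state();print({k:np.round(v,3).tolist() for k,v in s.items()})
for n in ['scene','top','wrist']:
    c=cams.read_camera(n);cv2.imwrite(f'pics/{n}0.png',c['color'][:,:,::-1]);np.savez(f'{n}0.npz',**c)
    print(n,{k:np.round(v,3).tolist() for k,v in c.items() if k not in('color','range_z')})
E
```

```text
pics
{'time': 0.0, 'q': [1.148, 0.265, 1.605, 0.0, 1.274, -0.037], 'joint_vel': [-0.0, 0.001, -0.0, 0.001, 0.0, 0.001], 'joint_torque': [-0.001, -51.511, -36.731, -0.0, 0.013, 0.0], 'tool_pos': [0.254, 0.625, 0.23], 'tcp_rot': [-0.602, -3.083, 0.003], 'wrist_force': [0.467, 0.073, -0.176], 'torque': [0.014, 0.066, -0.027], 'width': 0.999}
scene {'fx': 498.433, 'fy': 498.433, 'cx': 324.982, 'cy': 206.232, 'eye': [1.147, -0.145, 0.965], 'rotation': [-2.0, -1.611, 0.533]}
top {'fx': 483.851, 'fy': 483.851, 'cx': 314.442, 'cy': 198.358, 'eye': [0.28, -0.022, 1.286], 'rotation': [-2.176, 2.041, -0.205]}
wrist {'fx': 308.828, 'fy': 308.828, 'cx': 319.681, 'cy': 199.067, 'T_tool_cam': [[0.0, -0.958, -0.287, 0.072], [1.0, 0.0, -0.0, 0.0], [0.0, -0.287, 0.958, -0.144], [0.0, 0.0, 0.0, 1.0]]}
```

View pics/scene0.png

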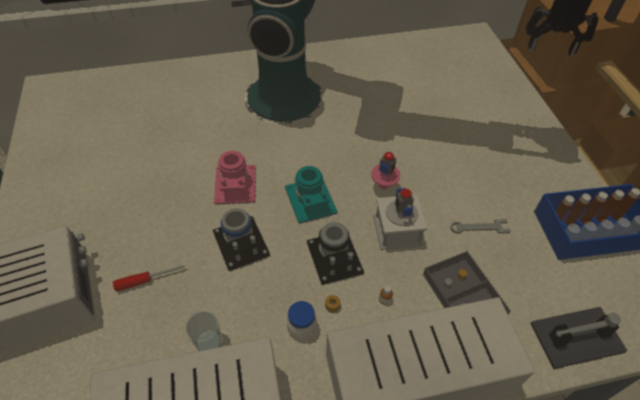

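View pics/top0.png

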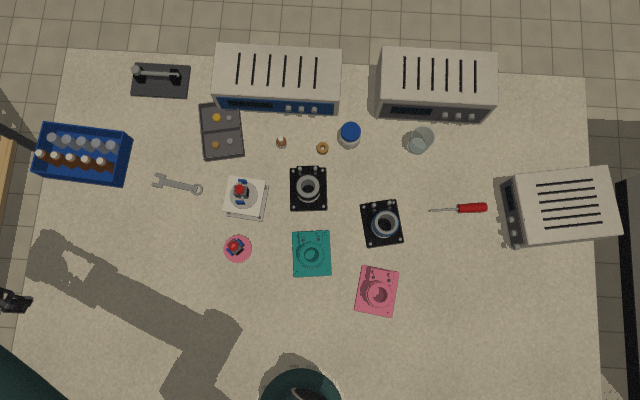

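View pics/wrist0.png

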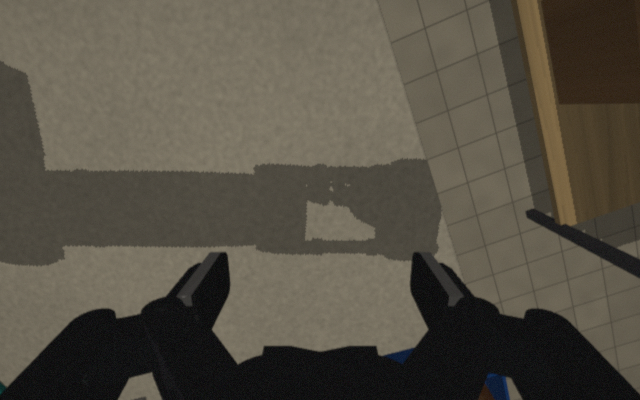

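```bash
python3 - <<'E'
import cv2,numpy as np
a=cv2.imread('pics/scene0.png');b=cv2.imread('pics/top0.png')
x=cv2.resize(a[150:290,200:440],None,fx=3.3,fy=3.3,interpolation=cv2.INTER_CUBIC);cv2.imwrite('pics/s1.png',x)
x=cv2.resize(b[150:270,210:420],None,fx=3.8,fy=3.8,interpolation=cv2.INTER_CUBIC);cv2.imwrite('pics/t1.png',x)
E
```

```text
(no output)
```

View pics/s1.png

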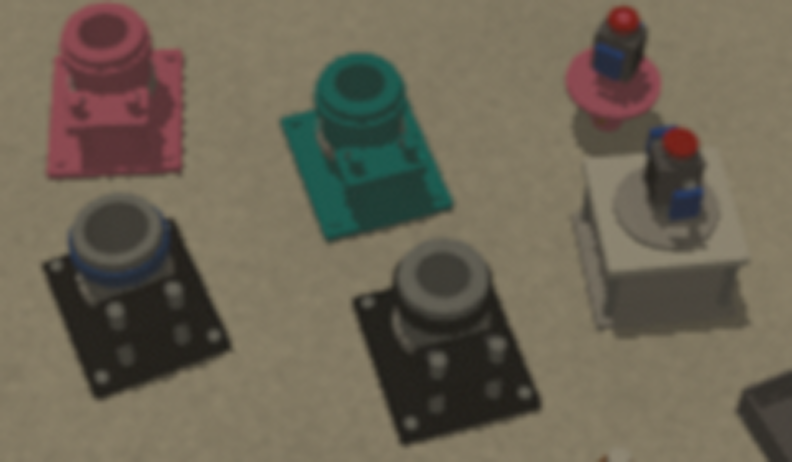

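View pics/t1.png

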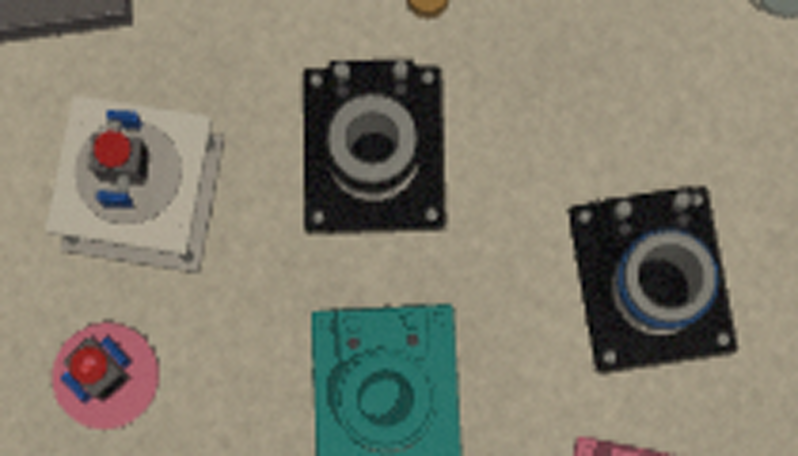

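```bash
cat > h.py <<'E'
import numpy as np,cv2
from scipy.spatial.transform import Rotation as R
def world(c,s=None):
    d=np.asarray(c['range_z'],float);v,u=np.mgrid[:d.shape[0],:d.shape[1]]
    P=np.stack([(u-c['cx'])/c['fx']*d,(v-c['cy'])/c['fy']*d,d],-1)
    if 'eye' in c and s is None:
        Rm=np.asarray(c['rotation']);Rm=R.from_rotvec(Rm).as_matrix() if Rm.shape==(3,) else Rm
        W=P@Rm.T+c['eye']
    else:
        T=np.asarray(c['T_tool_cam']);W=P@T[:3,:3].T+T[:3,3]
        W=W@R.from_rotvec(s['tcp_rot']).as_matrix().T+s['tool_pos']
    W[d==0]=np.nan
    return W
def fit(p):
    A=np.c_[2*p,np.ones(len(p))];x=np.linalg.lstsq(A,(p**2).sum(1),rcond=None)[0]
    return x[:2],np.sqrt(x[2]+x[0]**2+x[1]**2)
def edges(m):
    mm=m.astype(np.uint8);cs,_=cv2.findContours(mm,cv2.RETR_CCOMP,cv2.CHAIN_APPROX_NONE);return cs
E
python3 - <<'E'
from h import *
for n in ['top','scene']:
    c=dict(np.load(n+'0.npz'));W=world(c);col=c['color'].astype(int)
    print(n)
    def at(u,v):print((u,v),np.round(W[v,u],4))
    for q in ([(244,195),(308,196),(385,224),(239,190),(237,239),(255,205),(252,212),(300,202),(280,142),(322,147),(349,134)] if n=='top' else [(335,225),(405,198),(418,230)]): at(*q)
    # rim points
    for name,ctr in (('black',(.50,-.01)),('gaugeflange',(.46,.145))):
        z0,z1=(.078,.094) if name=='black' else (.071,.08)
        m=(W[...,2]>z0)&(W[...,2]<z1)&(np.hypot(W[...,0]-ctr[0],W[...,1]-ctr[1])<.07)
        p=W[m];print(name,m.sum(),np.median(p,0).round(4),p.min(0).round(4),p.max(0).round(4))
E
```

```text
top
(244, 195) [0.5159 0.1695 0.129 ]
(308, 196) [0.5323 0.0143 0.0869]
(385, 224) [ 0.4857 -0.1933  0.0089]
(239, 190) [0.5243 0.1802 0.1442]
(237, 239) [0.4109 0.182  0.0948]
(255, 205) [0.5033 0.1484 0.0718]
(252, 212) [0.485  0.1546 0.0703]
(300, 202) [0.5313 0.0372 0.0065]
(280, 142) [0.6864 0.1013 0.0381]
(322, 147) [ 0.6924 -0.0125 -0.0021]
(349, 134) [ 0.7105 -0.082   0.0675]
black 148 [0.5417 0.0095 0.0845] [ 0.5258 -0.0123  0.0782] [0.5679 0.0433 0.0923]
gaugeflange 240 [0.5017 0.1628 0.0736] [0.399 0.134 0.071] [0.529  0.208  0.0798]
scene
(335, 225) [0.5429 0.0254 0.0874]
(405, 198) [0.5399 0.1778 0.1377]
(418, 230) [0.5789 0.2059 0.0651]
black 181 [0.5451 0.0095 0.0853] [ 0.5314 -0.0134  0.078 ] [0.5699 0.0408 0.0909]
gaugeflange 222 [0.5053 0.1581 0.074 ] [0.3975 0.1329 0.071 ] [0.5299 0.1943 0.0799]
```

```bash
cat >> h.py <<'E'
def delta(s,pos,yaw=None,Rt=None,pr=True):
    """target pos; yaw = world angle of tool y axis (tool z down)"""
    R0=R.from_rotvec(s['tcp_rot'])
    if Rt is None:
        if yaw is None:
            ty=R0.as_matrix()[:,1];yaw=np.arctan2(ty[1],ty[0])
        y=np.array([np.cos(yaw),np.sin(yaw),0]);z=np.array([0,0,-1.]);Rt=R.from_matrix(np.c_[np.cross(y,z),y,z])
    d=R0.inv().apply(np.asarray(pos)-s['tool_pos'])/.03
    w=(R0.inv()*Rt).as_rotvec()/np.radians(6)
    d2=Rt.inv().apply(np.asarray(pos)-s['tool_pos'])/.03
    print('d(now axes)',d.round(3),'d(target axes)',d2.round(3),'w',w.round(3))
E
python3 - <<'E'
from h import *
from workcell import bot
s=bot.read_state();print(R.from_rotvec(s['tcp_rot']).as_matrix().round(3))
delta(s,[.50,.09,.27],yaw=0)
delta(s,[.50,.09,.27],yaw=np.pi)
delta(s,[.50,.09,.27],yaw=-np.pi/2)
E
```

```text
[[-0.927  0.376 -0.001]
 [ 0.376  0.927 -0.002]
 [ 0.    -0.002 -1.   ]]
d(now axes) [-14.313 -13.433  -1.303] d(target axes) [-17.829   8.208  -1.326] w [-1.5000e-02  1.0000e-02  1.1316e+01]
d(now axes) [-14.313 -13.433  -1.303] d(target axes) [17.829 -8.208 -1.326] w [-1.1000e-02 -1.7000e-02 -1.8684e+01]
d(now axes) [-14.313 -13.433  -1.303] d(target axes) [ 8.208 17.829 -1.326] w [-5.0000e-03  2.3000e-02  2.6316e+01]
```

Call:
{"name": "apply_moves", "arguments": {
  "targets": [
    {"dx": -0.98,"dy": -0.86,"dz": -0.1},
    {"dx": -0.98,"dy": -0.86,"dz": -0.1},
    {"dx": -0.98,"dy": -0.86,"dz": -0.1},
    {"dx": -0.98,"dy": -0.86,"dz": -0.1},
    {"dx": -0.98,"dy": -0.86,"dz": -0.1}
  ]
}}

```text
invalid input at $.targets[0]: expected keys dx, dy, dz, wx, wy, wz, jaw
```

Call:
{"name": "apply_moves", "arguments": {
  "targets": [
    {"dx": -0.98,"dy": -0.86,"dz": -0.1},
    {"dx": -0.98,"dy": -0.86,"dz": -0.1},
    {"dx": -0.98,"dy": -0.86,"dz": -0.1},
    {"dx": -0.98,"dy": -0.86,"dz": -0.1},
    {"dx": -0.98,"dy": -0.86,"dz": -0.1}
  ]
}}

```text
invalid input at $.targets[0]: expected keys dx, dy, dz, wx, wy, wz, jaw
```

Call:
{"name": "apply_moves", "arguments": {
  "targets": [
    {"dx": -0.98,"dy": -0.86,"dz": -0.1},
    {"dx": -0.98,"dy": -0.86,"dz": -0.1},
    {"dx": -0.98,"dy": -0.86,"dz": -0.1},
    {"dx": -0.98,"dy": -0.86},
    {"wz": 1}
  ]
}}

```text
invalid input at $.targets[0]: expected keys dx, dy, dz, wx, wy, wz, jaw
```

Call:
{"name": "apply_moves", "arguments": {
  "targets": [
    {"wz": 1},
    {"wz": 1},
    {"wz": 1},
    {"wz": 1},
    {"wz": 1}
  ]
}}

```text
invalid input at $.targets[0]: expected keys dx, dy, dz, wx, wy, wz, jaw
```

Call:
{"name": "apply_moves", "arguments": {
  "targets": [
    {"wz": 1},
    {"wz": 1},
    {"wz": 1},
    {"wz": 1},
    {"wz": 1}
  ]
}}

```text
invalid input at $.targets[0]: expected keys dx, dy, dz, wx, wy, wz, jaw
```

```bash
cat > look.py <<'E'
import sys
from h import *
from workcell import bot,cams
def look(tag):
    s=bot.read_state();c=cams.read_camera('wrist')
    s={k:np.asarray(v) for k,v in s.items()}
    cv2.imwrite(f'pics/{tag}.png',c['color'][:,:,::-1]);np.savez(f'{tag}.npz',**c,**{'s_'+k:v for k,v in s.items()})
    print(s['time'],s['tool_pos'].round(4),R.from_rotvec(s['tcp_rot']).as_matrix().round(3).tolist(),s['wrist_force'].round(2),s['width'])
    return s,c
if __name__=='__main__': look(sys.argv[1])
E
python3 look.py w1
```

```text
0.15 [0.2538 0.6249 0.2302] [[-0.927, 0.376, -0.001], [0.376, 0.927, -0.002], [0.0, -0.002, -1.0]] [-0.63 -0.24  0.79] 0.9979086277405794
```

View pics/w1.png

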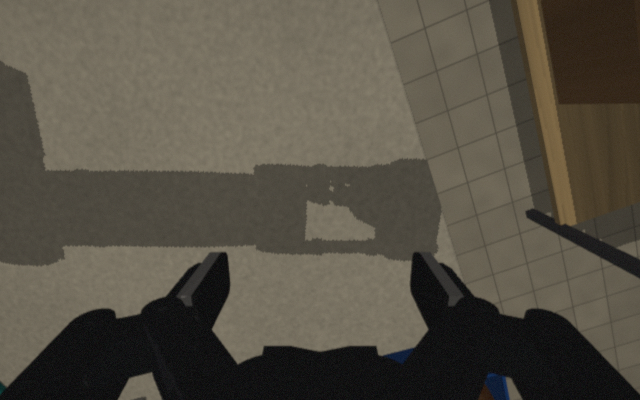

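All keys are required.

Call:
{"name": "apply_moves", "arguments": {
  "targets": [
    {"dx": -0.98,"dy": -0.86,"dz": -0.1,"wx": 0,"wy": 0,"wz": 0,"jaw": 1},
    {"dx": -0.98,"dy": -0.86,"dz": -0.1,"wx": 0,"wy": 0,"wz": 0,"jaw": 1},
    {"dx": -0.98,"dy": -0.86,"dz": -0.1,"wx": 0,"wy": 0,"wz": 0,"jaw": 1},
    {"dx": -0.98,"dy": -0.86,"dz": -0.1,"wx": 0,"wy": 0,"wz": 0,"jaw": 1},
    {"dx": -0.98,"dy": -0.86,"dz": -0.1,"wx": 0,"wy": 0,"wz": 0,"jaw": 1}
  ]
}}

```text
time: 0.7
tool_pos: [0.342, 0.449, 0.2462]
tcp_rot: [0.602, 3.083, -0.001]
wrist_force: [0.6, -0.1, 0.1]
width: 1.0
```

Call:
{"name": "apply_moves", "arguments": {
  "targets": [
    {"dx": -0.98,"dy": -0.86,"dz": -0.1,"wx": 0,"wy": 0,"wz": 0,"jaw": 1},
    {"dx": -0.98,"dy": -0.86,"dz": -0.1,"wx": 0,"wy": 0,"wz": 0,"jaw": 1},
    {"dx": -0.98,"dy": -0.86,"dz": -0.1,"wx": 0,"wy": 0,"wz": 0,"jaw": 1},
    {"dx": -0.98,"dy": -0.86,"dz": -0.1,"wx": 0,"wy": 0,"wz": 0,"jaw": 1},
    {"dx": -0.98,"dy": -0.86,"dz": -0.1,"wx": 0,"wy": 0,"wz": 0,"jaw": 1}
  ]
}}

```text
time: 1.2
tool_pos: [0.4296, 0.2742, 0.2614]
tcp_rot: [0.602, 3.083, 0.0]
wrist_force: [0.3, 1.3, -0.1]
width: 1.002
```

Call:
{"name": "apply_moves", "arguments": {
  "targets": [
    {"dx": -0.98,"dy": -0.86,"dz": -0.1,"wx": 0,"wy": 0,"wz": 0,"jaw": 1},
    {"dx": -0.98,"dy": -0.86,"dz": -0.1,"wx": 0,"wy": 0,"wz": 0,"jaw": 1},
    {"dx": -0.98,"dy": -0.86,"dz": -0.1,"wx": 0,"wy": 0,"wz": 0,"jaw": 1},
    {"dx": -0.98,"dy": -0.86,"dz": -0.1,"wx": 0,"wy": 0,"wz": 0,"jaw": 1},
    {"dx": 0,"dy": 0,"dz": 0,"wx": 0,"wy": 0,"wz": 1,"jaw": 1}
  ]
}}

```text
time: 1.7
tool_pos: [0.5013, 0.1319, 0.2737]
tcp_rot: [0.772, 3.043, -0.002]
wrist_force: [-0.4, 0.3, -0.2]
width: 0.998
```

Call:
{"name": "apply_moves", "arguments": {
  "targets": [
    {"dx": 0,"dy": 0,"dz": 0,"wx": 0,"wy": 0,"wz": 1,"jaw": 1},
    {"dx": 0,"dy": 0,"dz": 0,"wx": 0,"wy": 0,"wz": 1,"jaw": 1},
    {"dx": 0,"dy": 0,"dz": 0,"wx": 0,"wy": 0,"wz": 1,"jaw": 1},
    {"dx": 0,"dy": 0,"dz": 0,"wx": 0,"wy": 0,"wz": 1,"jaw": 1},
    {"dx": 0,"dy": 0,"dz": 0,"wx": 0,"wy": 0,"wz": 1,"jaw": 1}
  ]
}}

```text
time: 2.2
tool_pos: [0.4992, 0.1357, 0.2731]
tcp_rot: [-1.532, -2.743, 0.0]
wrist_force: [-0.1, -0.1, 0.5]
width: 0.998
```

Call:
{"name": "apply_moves", "arguments": {
  "targets": [
    {"dx": 0,"dy": 0,"dz": 0,"wx": 0,"wy": 0,"wz": 1,"jaw": 1},
    {"dx": 0,"dy": 0,"dz": 0,"wx": 0,"wy": 0,"wz": 1,"jaw": 1},
    {"dx": 0,"dy": 0,"dz": 0,"wx": 0,"wy": 0,"wz": 1,"jaw": 1},
    {"dx": 0,"dy": 0,"dz": 0,"wx": 0,"wy": 0,"wz": 1,"jaw": 1},
    {"dx": 0,"dy": 0,"dz": 0,"wx": 0,"wy": 0,"wz": 1,"jaw": 1}
  ]
}}

```text
time: 2.7
tool_pos: [0.4992, 0.1358, 0.2731]
tcp_rot: [-2.189, -2.253, 0.001]
wrist_force: [-0.7, 0.2, -0.0]
width: 1.002
```

```bash
python3 look.py w2
```

```text
2.7 [0.4992 0.1358 0.2731] [[-0.029, 1.0, -0.0], [1.0, 0.029, -0.0], [-0.0, -0.0, -1.0]] [-0.71  0.2  -0.04] 1.0021862683883067
```

View pics/w2.png

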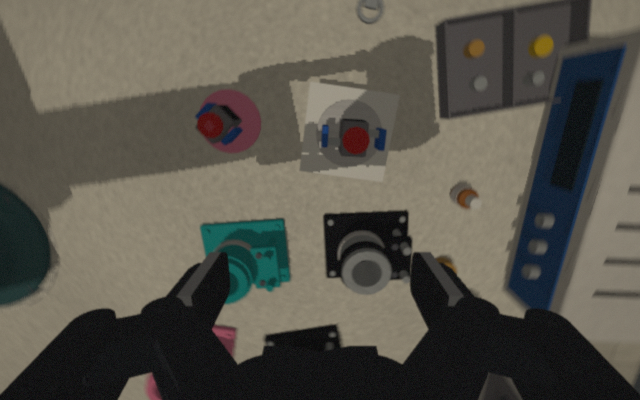

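```bash
python3 - <<'E'
import cv2
a=cv2.imread('pics/w2.png')
x=cv2.resize(a[75:190,290:410],None,fx=5,fy=5,interpolation=cv2.INTER_CUBIC)
y=cv2.resize(a[205:300,310:430],None,fx=5,fy=5,interpolation=cv2.INTER_CUBIC)
import numpy as np
cv2.imwrite('pics/w2a.png',x*1);cv2.imwrite('pics/w2b.png',y)
E
```

```text
(no output)
```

View pics/w2a.png

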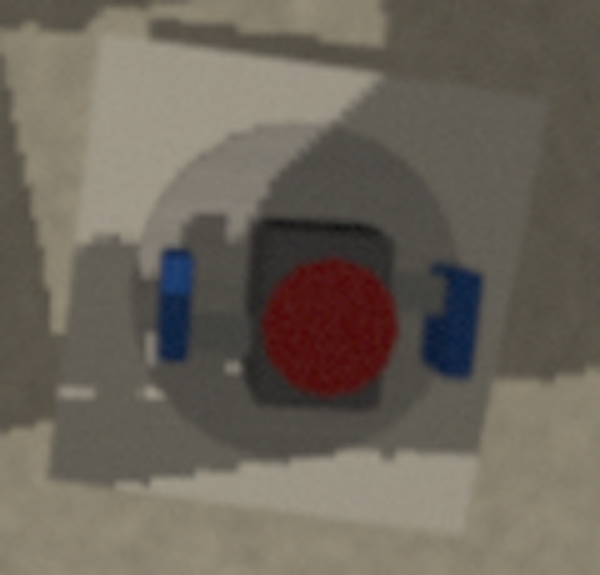

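View pics/w2b.png

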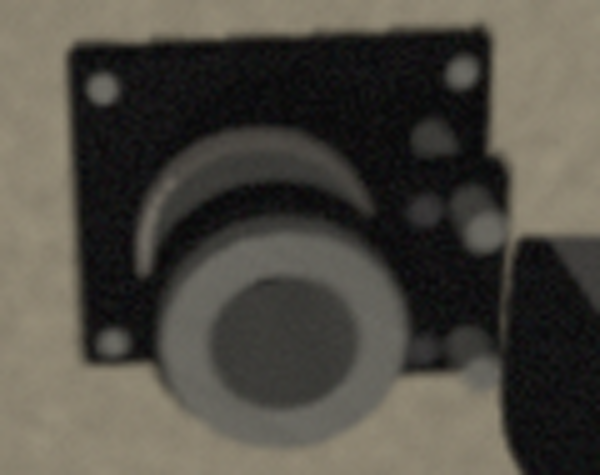

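```bash
cat >> h.py <<'E'
def load(tag):
    c=dict(np.load(tag+'.npz'));s={k[2:]:v for k,v in c.items() if k.startswith('s_')};return s,c
def ray(s,c,u,v,z):
    T=np.asarray(c['T_tool_cam']);Rw=R.from_rotvec(s['tcp_rot']).as_matrix()
    u=np.asarray(u,float);v=np.asarray(v,float)
    d=np.stack([(u-c['cx'])/c['fx'],(v-c['cy'])/c['fy'],np.ones_like(u)],-1)@T[:3,:3].T@Rw.T
    o=Rw@T[:3,3]+s['tool_pos']
    return o+d*((z-o[2])/d[...,2])[...,None]
def proj(s,c,P):
    T=np.asarray(c['T_tool_cam']);Rw=R.from_rotvec(s['tcp_rot']).as_matrix()
    p=((np.asarray(P)-s['tool_pos'])@Rw-T[:3,3])@T[:3,:3]
    return np.stack([p[...,0]/p[...,2]*c['fx']+c['cx'],p[...,1]/p[...,2]*c['fy']+c['cy']],-1)
def circ(s,c,ctr,r,z,wh=6,lo=0,hi=360,pol=0,gray=None):
    """refine circle centre at height z by radial gradient edges; ctr initial xy; returns centre,r"""
    g=cv2.GaussianBlur(c['color'],(0,0),1).astype(float).mean(2) if gray is None else gray
    ctr=np.array(ctr,float)
    for it in range(6):
        a=np.radians(np.arange(lo,hi,3));rr=np.linspace(r-wh/1000,r+wh/1000,41)
        P=np.stack([ctr[0]+np.outer(np.cos(a),rr),ctr[1]+np.outer(np.sin(a),rr),np.full((len(a),41),z)],-1)
        uv=proj(s,c,P).astype(np.float32)
        I=cv2.remap(g.astype(np.float32),uv[...,0],uv[...,1],cv2.INTER_LINEAR)
        G=np.gradient(I,axis=1);G=np.abs(G) if pol==0 else G*pol
        k=G.argmax(1);ok=G.max(1)>1.0
        p=np.c_[ctr[0]+np.cos(a)*rr[k],ctr[1]+np.sin(a)*rr[k]][ok]
        for _ in range(4):
            x,rf=fit(p);e=np.abs(np.hypot(*(p-x).T)-rf);p=p[e<=max(np.percentile(e,85),.0004)]
        ctr=x;wh=max(wh*.7,2.5)
    return ctr,rf,len(p),e.std()
E
python3 - <<'E'
from h import *
s,c=load('w2')
f=ray(s,c,349.4,133,.075);r=ray(s,c,366.6,272.6,.085);print(f,r)
print(circ(s,c,f[:2],.036,.075)); print('rim out',circ(s,c,r[:2],.030,.085));print('bore',circ(s,c,r[:2],.018,.085,3))
b=ray(s,c,290+330/5,75+327/5,.147);print('button',b)
for q in [(160,250),(192,252),(160,360),(482,272),(470,378),(452,267)]:
    print(q,ray(s,c,290+q[0]/5,75+q[1]/5,.123)[:2].round(4))
for q in [(100,35),(545,97),(50,480),(465,532)]:
    print(q,ray(s,c,290+q[0]/5,75+q[1]/5,.070)[:2].round(4))
W=world(c,s);print('holder z',W[165,320],'rim',W[255,367])
E
```

```text
[0.5313789  0.18202185 0.075     ] [0.56060206 0.01806368 0.085     ]
(array([0.53384912, 0.182025  ]), np.float64(0.03712627875482152), 35, np.float64(0.0004173875806502495))
rim out (array([0.56039683, 0.01696827]), np.float64(0.03022295480068778), 39, np.float64(0.00017503406810981604))
bore (array([0.5603258 , 0.01733175]), np.float64(0.01809297575616108), 84, np.float64(0.00010521155489584463))
button [0.53051326 0.18156537 0.147     ]
(160, 250) [0.501  0.1923]
(192, 252) [0.5069 0.1921]
(160, 360) [0.5016 0.172 ]
(482, 272) [0.561  0.1901]
(470, 378) [0.5605 0.1704]
(452, 267) [0.5553 0.1908]
(100, 35) [0.4874 0.2331]
(545, 97) [0.5824 0.2234]
(50, 480) [0.4779 0.1375]
(465, 532) [0.5737 0.1281]
holder z [0.50050539 0.14533198 0.07154472] rim [0.55906967 0.04234289 0.08661903]
```

```bash
python3 - <<'E'
from h import *
s,c=load('w2')
delta(s,[.5603,.0172,.13],yaw=0)
E
```

```text
d(now axes) [-4.009  1.923  4.769] d(target axes) [-3.953  2.036  4.769] w [-0.003  0.001  0.275]
```

Call:
{"name": "apply_moves", "arguments": {
  "targets": [
    {"dx": 0,"dy": 0,"dz": 0,"wx": 0,"wy": 0,"wz": 0.275,"jaw": 1},
    {"dx": -0.988,"dy": 0.509,"dz": 0,"wx": 0,"wy": 0,"wz": 0,"jaw": 1},
    {"dx": -0.988,"dy": 0.509,"dz": 0,"wx": 0,"wy": 0,"wz": 0,"jaw": 1},
    {"dx": -0.988,"dy": 0.509,"dz": 0,"wx": 0,"wy": 0,"wz": 0,"jaw": 1},
    {"dx": -0.988,"dy": 0.509,"dz": 0.3,"wx": 0,"wy": 0,"wz": 0,"jaw": 1}
  ]
}}

```text
time: 3.25
tool_pos: [0.5624, 0.0165, 0.2657]
tcp_rot: [2.213, 2.227, 0.003]
wrist_force: [0.6, 0.9, -0.8]
width: 0.999
```

Call:
{"name": "apply_moves", "arguments": {
  "targets": [
    {"dx": 0,"dy": 0,"dz": 0.9,"wx": 0,"wy": 0,"wz": 0,"jaw": 1},
    {"dx": 0,"dy": 0,"dz": 0.9,"wx": 0,"wy": 0,"wz": 0,"jaw": 1},
    {"dx": 0,"dy": 0,"dz": 0.9,"wx": 0,"wy": 0,"wz": 0,"jaw": 1},
    {"dx": 0,"dy": 0,"dz": 0.9,"wx": 0,"wy": 0,"wz": 0,"jaw": 1},
    {"dx": 0,"dy": 0,"dz": 0.87,"wx": 0,"wy": 0,"wz": 0,"jaw": 1}
  ]
}}

```text
time: 3.75
tool_pos: [0.5608, 0.0175, 0.129]
tcp_rot: [-2.215, -2.227, 0.0]
wrist_force: [0.7, -0.8, 0.4]
width: 1.004
```

Call:
{"name": "apply_moves", "arguments": {
  "targets": [
    {"dx": 0,"dy": 0,"dz": 0,"wx": 0,"wy": 0,"wz": 0,"jaw": 1},
    {"dx": 0,"dy": 0,"dz": 0,"wx": 0,"wy": 0,"wz": 0,"jaw": 1}
  ]
}}

```text
time: 3.95
tool_pos: [0.5607, 0.0175, 0.13]
tcp_rot: [-2.215, -2.226, 0.001]
wrist_force: [0.5, 0.3, 0.1]
width: 1.006
```

```bash
python3 look.py w3;python3 - <<'E'
from h import *
s,c=load('w3')
b=(.5603,.0172)
print('rim out',circ(s,c,b,.030,.085));print('bore',circ(s,c,b,.018,.085,3))
E
```

```text
3.95 [0.5607 0.0175 0.13  ] [[-0.005, 1.0, -0.001], [1.0, 0.005, 0.0], [0.0, -0.001, -1.0]] [0.46 0.28 0.13] 1.005635752469763
rim out (array([0.5619808 , 0.01877945]), np.float64(0.03037599616984153), 66, np.float64(0.0001243181455300009))
bore (array([0.56157574, 0.0177055 ]), np.float64(0.01823582130907971), 70, np.float64(9.795108783365487e-05))
```

View pics/w3.png

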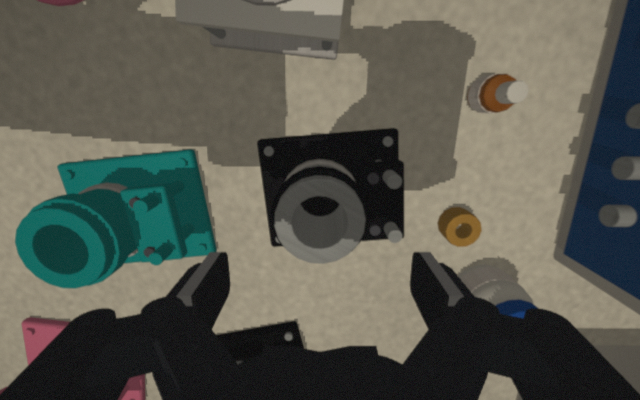

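Call:
{"name": "apply_moves", "arguments": {
  "targets": [
    {"dx": 0,"dy": 0.03,"dz": 0.4,"wx": 0,"wy": 0,"wz": 0,"jaw": 1},
    {"dx": 0,"dy": 0,"dz": 0.36,"wx": 0,"wy": 0,"wz": 0,"jaw": 1},
    {"dx": 0,"dy": 0,"dz": 0,"wx": 0,"wy": 0,"wz": 0,"jaw": 1},
    {"dx": 0,"dy": 0,"dz": 0,"wx": 0,"wy": 0,"wz": 0,"jaw": 1}
  ]
}}

```text
time: 4.4
tool_pos: [0.5615, 0.0176, 0.1069]
tcp_rot: [-2.216, -2.226, 0.001]
wrist_force: [0.8, 0.0, -0.3]
width: 0.997
```

```bash
python3 look.py w4;python3 - <<'E'
from h import *
s,c=load('w4')
b=(.5615,.0177)
print('rim out',circ(s,c,b,.030,.085));print('bore',circ(s,c,b,.018,.085,3))
E
```

```text
4.4 [0.5615 0.0176 0.1069] [[-0.004, 1.0, -0.001], [1.0, 0.004, 0.0], [0.0, -0.001, -1.0]] [ 0.77  0.02 -0.35] 0.9968135434302189
rim out (array([0.56086667, 0.01908844]), np.float64(0.030563824241010375), 62, np.float64(0.00014874979944172484))
bore (array([0.561329  , 0.01780358]), np.float64(0.01823641996654347), 66, np.float64(0.00010811272413022419))
```

View pics/w4.png

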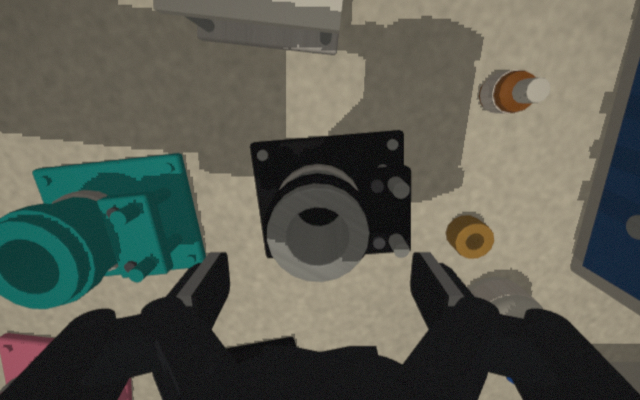

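```bash
python3 - <<'E'
from h import *
s,c=load('w4')
delta(s,[.532,.182,.185],yaw=0)
E
```

```text
d(now axes) [ 5.485 -0.961 -2.601] d(target axes) [ 5.48  -0.983 -2.602] w [-0.01  -0.     0.042]
```

Call:
{"name": "apply_moves", "arguments": {
  "targets": [
    {"dx": 0,"dy": 0,"dz": -1,"wx": 0,"wy": 0,"wz": 0,"jaw": 1},
    {"dx": 0,"dy": 0,"dz": -1,"wx": 0,"wy": 0,"wz": 0,"jaw": 1},
    {"dx": 0.3,"dy": 0,"dz": -1,"wx": 0,"wy": 0,"wz": 0,"jaw": 1},
    {"dx": 1,"dy": -0.2,"dz": 0,"wx": 0,"wy": 0,"wz": 0,"jaw": 1},
    {"dx": 1,"dy": -0.2,"dz": 0,"wx": 0,"wy": 0,"wz": 0,"jaw": 1}
  ]
}}

```text
time: 4.95
tool_pos: [0.5511, 0.0869, 0.2]
tcp_rot: [2.217, 2.222, 0.006]
wrist_force: [0.5, 1.3, -0.1]
width: 0.998
```

Call:
{"name": "apply_moves", "arguments": {
  "targets": [
    {"dx": 1,"dy": -0.2,"dz": 0,"wx": 0,"wy": 0,"wz": 0,"jaw": 1},
    {"dx": 1,"dy": -0.2,"dz": 0,"wx": 0,"wy": 0,"wz": 0,"jaw": 1},
    {"dx": 1,"dy": -0.2,"dz": 0.2,"wx": 0,"wy": 0,"wz": 0,"jaw": 1},
    {"dx": 0.18,"dy": 0,"dz": 0.2,"wx": 0,"wy": 0,"wz": 0,"jaw": 1},
    {"dx": 0,"dy": 0,"dz": 0,"wx": 0,"wy": 0,"wz": 0,"jaw": 1}
  ]
}}

```text
time: 5.45
tool_pos: [0.5306, 0.1824, 0.1847]
tcp_rot: [-2.214, -2.228, 0.002]
wrist_force: [-0.2, 0.4, 0.5]
width: 1.002
```

```bash
python3 look.py w5;python3 - <<'E'
from h import *
import cv2
s,c=load('w5')
a=cv2.imread('pics/w5.png');x=a[120:320,190:450];cv2.imwrite('pics/w5a.png',cv2.resize(x,None,fx=3,fy=3,interpolation=cv2.INTER_CUBIC))
E
```

```text
5.45 [0.5306 0.1824 0.1847] [[-0.006, 1.0, -0.001], [1.0, 0.006, -0.001], [-0.001, -0.001, -1.0]] [-0.17  0.39  0.46] 1.0015026096958082
```

View pics/w5a.png

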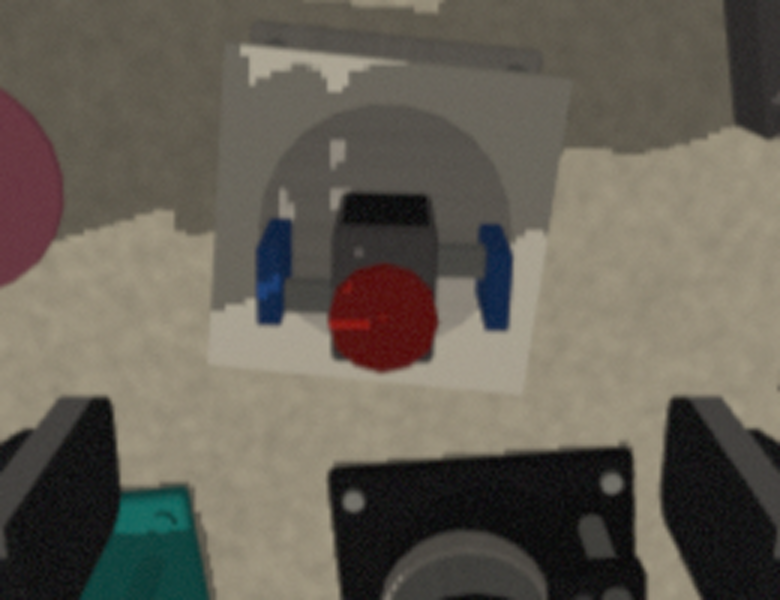

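```bash
python3 - <<'E'
from h import *
s,c=load('w5')
f=ray(s,c,318.3,193.3,.075)
print(f,circ(s,c,f[:2],.036,.075,5,lo=10,hi=170),circ(s,c,f[:2],.036,.075,5))
for q,z in [((383,317),.147),((257,322),.123),((283,322),.123),((486,328),.123),((510,328),.123)]:
    print(q,ray(s,c,190+q[0]/3,120+q[1]/3,z).round(4))
for z in (.14,.15):
  print(circ(s,c,(.5305,.181),.012,z,3))
delta(s,[f[0],f[1],.09],yaw=-.02)
E
```

```text
Traceback (most recent call last):
  File "h.py", line 55, in circ
    x,rf=fit(p);e=np.abs(np.hypot(*(p-x).T)-rf);p=p[e<=max(np.percentile(e,85),.0004)]
                                                           ~~~~~~~~~~~~~^^^^^^
IndexError: index -1 is out of bounds for axis 0 with size 0
```

```bash
sed -i 's/G.max(1)>1.0/G.max(1)>0.2/' h.py; python3 - <<'E'
from h import *
s,c=load('w5')
f=ray(s,c,318.3,193.3,.075)
print(f)
for q,z in [((383,317),.147),((257,322),.123),((283,322),.123),((486,328),.123),((510,328),.123),((385,102),.075),((258,220),.075),((512,220),.075)]:
    print(q,ray(s,c,190+q[0]/3,120+q[1]/3,z).round(4))
for z in (.14,.15):
  print(circ(s,c,(.5305,.181),.012,z,3))
delta(s,[f[0],f[1],.09],yaw=-.02)
E
```

```text
[0.5305665 0.1843812 0.075    ]
(383, 317) [0.5306 0.1834 0.147 ]
(257, 322) [0.5004 0.1724 0.123 ]
(283, 322) [0.5066 0.1724 0.123 ]
(486, 328) [0.555  0.1712 0.123 ]
(510, 328) [0.5608 0.1713 0.123 ]
(385, 102) [0.5304 0.2179 0.075 ]
(258, 220) [0.4945 0.1841 0.075 ]
(512, 220) [0.5667 0.1846 0.075 ]
(array([0.53032461, 0.18044374]), np.float64(0.012427156783073816), 68, np.float64(0.00012966408295608152))
(array([0.53033066, 0.18445853]), np.float64(0.01178591178394185), 71, np.float64(0.00011753728717081235))
d(now axes) [6.700e-02 3.000e-03 3.156e+00] d(target axes) [ 6.500e-02 -2.000e-03  3.156e+00] w [-0.01   0.006  0.252]
```

Call:
{"name": "apply_moves", "arguments": {
  "targets": [
    {"dx": -0.01,"dy": 0,"dz": 0.8,"wx": 0,"wy": 0,"wz": 0.25,"jaw": 1},
    {"dx": 0,"dy": 0,"dz": 0.8,"wx": 0,"wy": 0,"wz": 0,"jaw": 1},
    {"dx": 0,"dy": 0,"dz": 0.8,"wx": 0,"wy": 0,"wz": 0,"jaw": 1},
    {"dx": 0,"dy": 0,"dz": 0.6,"wx": 0,"wy": 0,"wz": 0,"jaw": 1},
    {"dx": 0,"dy": 0,"dz": 0.15,"wx": 0,"wy": 0,"wz": 0,"jaw": 1}
  ]
}}

```text
time: 6.0
tool_pos: [0.5299, 0.1796, 0.0887]
tcp_rot: [-2.246, -2.194, 0.006]
wrist_force: [0.1, 0.9, 0.7]
width: 0.999
```

Call:
{"name": "apply_moves", "arguments": {
  "targets": [
    {"dx": 0,"dy": 0,"dz": 0,"wx": 0,"wy": 0,"wz": 0,"jaw": 0.8},
    {"dx": 0,"dy": 0,"dz": 0,"wx": 0,"wy": 0,"wz": 0,"jaw": 0.7},
    {"dx": 0,"dy": 0,"dz": 0,"wx": 0,"wy": 0,"wz": 0,"jaw": 0.6},
    {"dx": 0,"dy": 0,"dz": 0,"wx": 0,"wy": 0,"wz": 0,"jaw": 0.5},
    {"dx": 0,"dy": 0,"dz": 0,"wx": 0,"wy": 0,"wz": 0,"jaw": 0.4}
  ],
  "newtons": 25
}}

```text
time: 6.5
tool_pos: [0.5321, 0.1818, 0.093]
tcp_rot: [2.245, 2.196, 0.003]
wrist_force: [-3.7, -0.7, 9.1]
width: 0.435
```

Call:
{"name": "apply_moves", "arguments": {
  "targets": [
    {"dx": 0,"dy": 0,"dz": 0,"wx": 0,"wy": 0,"wz": 0,"jaw": 0.2},
    {"dx": 0,"dy": 0,"dz": 0,"wx": 0,"wy": 0,"wz": 0,"jaw": 0.2},
    {"dx": 0,"dy": 0,"dz": 0,"wx": 0,"wy": 0,"wz": 0,"jaw": 0.2},
    {"dx": 0,"dy": 0,"dz": 0,"wx": 0,"wy": 0,"wz": 0,"jaw": 0.2}
  ]
}}

```text
time: 6.9
tool_pos: [0.5321, 0.1819, 0.093]
tcp_rot: [2.244, 2.196, 0.003]
wrist_force: [-4.1, -0.7, 8.4]
width: 0.435
```

```bash
python3 look.py w6
```

```text
6.9 [0.5321 0.1819 0.093 ] [[0.022, 1.0, 0.002], [1.0, -0.022, 0.001], [0.001, 0.002, -1.0]] [-4.09 -0.66  8.38] 0.43514252869346626
```

View pics/w6.png

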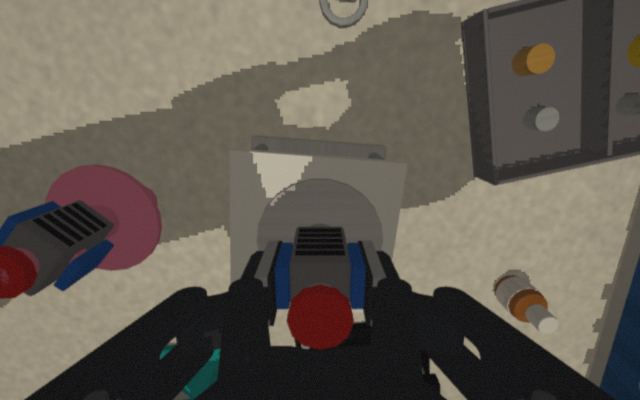

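Call:
{"name": "apply_moves", "arguments": {
  "targets": [
    {"dx": 0,"dy": 0,"dz": -0.2,"wx": 0,"wy": 0,"wz": 0,"jaw": 0.2},
    {"dx": 0,"dy": 0,"dz": -0.5,"wx": 0,"wy": 0,"wz": 0,"jaw": 0.2},
    {"dx": 0,"dy": 0,"dz": -1,"wx": 0,"wy": 0,"wz": 0,"jaw": 0.2},
    {"dx": 0,"dy": 0,"dz": -1,"wx": 0,"wy": 0,"wz": 0,"jaw": 0.2},
    {"dx": 0,"dy": 0,"dz": 0,"wx": 0,"wy": 0,"wz": 0,"jaw": 0.2}
  ]
}}

```text
time: 7.45
tool_pos: [0.5351, 0.1827, 0.1779]
tcp_rot: [2.242, 2.194, 0.015]
wrist_force: [0.6, 0.2, -2.2]
width: 0.431
```

```bash
python3 look.py w7;python3 - <<'E'
import cv2
a=cv2.imread('pics/w7.png');x=a[140:380,200:440];cv2.imwrite('pics/w7a.png',cv2.resize(x,None,fx=2.5,fy=2.5,interpolation=cv2.INTER_CUBIC))
E
```

```text
7.45 [0.5351 0.1827 0.1779] [[0.022, 1.0, 0.01], [1.0, -0.022, 0.003], [0.003, 0.01, -1.0]] [ 0.59  0.21 -2.19] 0.4312149884354911
```

View pics/w7a.png

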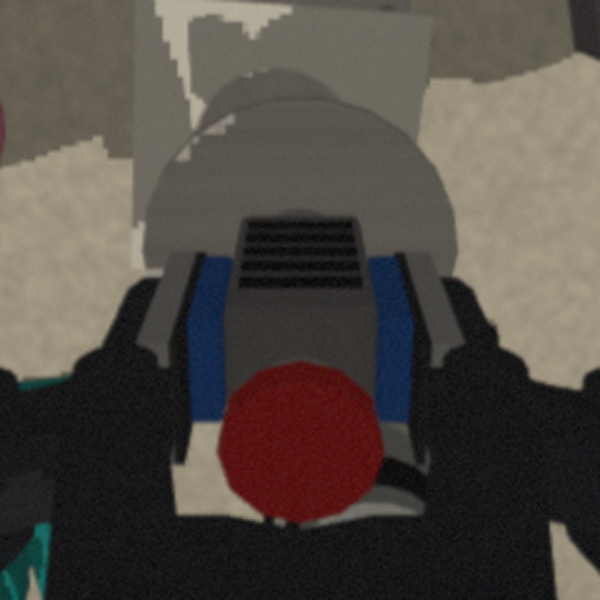

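Call:
{"name": "apply_moves", "arguments": {
  "targets": [
    {"dx": 0,"dy": 0,"dz": 0,"wx": 0,"wy": 0,"wz": 0,"jaw": 0.2},
    {"dx": 0,"dy": 0,"dz": 0,"wx": 0,"wy": 0,"wz": 0,"jaw": 0.2}
  ]
}}

```text
time: 7.7
tool_pos: [0.5298, 0.1811, 0.1699]
tcp_rot: [-2.244, -2.196, 0.005]
wrist_force: [0.2, 0.2, -3.1]
width: 0.435
```

```bash
python3 look.py w8;python3 - <<'E'
from h import *
import cv2
s,c=load('w8')
a=cv2.imread('pics/w8.png');x=a[160:260,240:400];x=cv2.convertScaleAbs(cv2.resize(x,None,fx=5,fy=5,interpolation=cv2.INTER_CUBIC),alpha=1.8,beta=-60);cv2.imwrite('pics/w8a.png',x)
W=world(c,s)
for v in (185,195,205,212): print(W[v,320],W[v,300])
E
```

```text
7.7 [0.5298 0.1811 0.1699] [[0.022, 1.0, -0.003], [1.0, -0.022, -0.001], [-0.001, -0.003, -1.0]] [ 0.16  0.21 -3.06] 0.4347493360348168
[0.53195689 0.21387677 0.15357998] [0.52125613 0.21406033 0.15343313]
[0.53183789 0.20827994 0.15344722] [0.52096354 0.208232   0.1525037 ]
[0.53171456 0.20250226 0.15312084] [0.52083067 0.2029199  0.15372857]
[0.53164178 0.19891352 0.15443617] [0.52067788 0.19892548 0.15383084]
```

View pics/w8a.png

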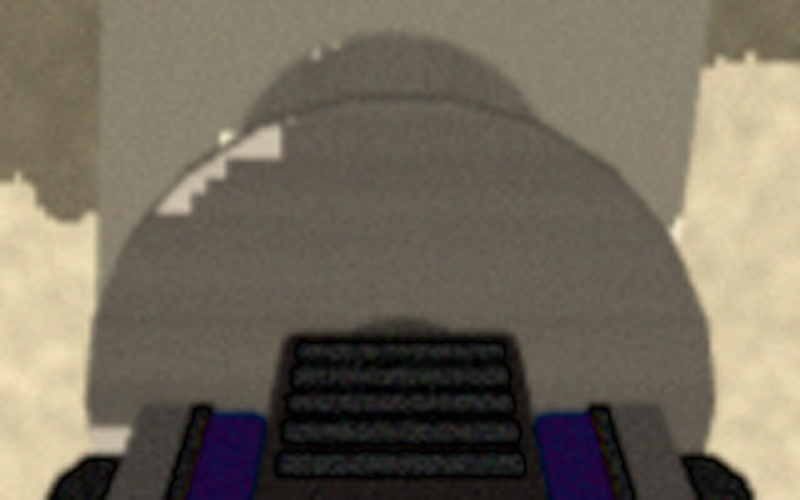

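```bash
python3 - <<'E'
from h import *
s,c=load('w8');t=s['tool_pos'];Rw=R.from_rotvec(s['tcp_rot'])
for off in (-.0165,-.019,-.0215):
  for lo,hi in ((5,175),(-5,185),(20,160)):
    x,r,n,e=circ(s,c,t[:2]+[0,.000],.036,t[2]+off,4,lo,hi,pol=0)
    print(off,lo,(Rw.inv().apply([*x,t[2]+off]-t)*1e3).round(2),round(r*1e3,2),n,round(e*1e3,2))
s,c=load('w4');t=s['tool_pos'];Rw=R.from_rotvec(s['tcp_rot'])
for r0 in (.018,.03):
    x,r,n,e=circ(s,c,(.5613,.018),r0,.085,2.5)
    print('bore',(Rw.inv().apply([*x,.085]-t)*1e3).round(2),r*1e3,n)
E
```

```text
-0.0165 5 [ 0.31  1.42 16.5 ] 35.55 29 0.15
-0.0165 -5 [ 0.34  1.25 16.5 ] 35.49 33 0.14
-0.0165 20 [-0.77  1.35 16.5 ] 36.4 25 0.16
-0.019 5 [-0.54  1.26 19.  ] 36.11 29 0.17
-0.019 -5 [-0.59  1.33 19.  ] 36.05 36 0.14
-0.019 20 [-0.43  1.39 19.  ] 36.1 24 0.18
-0.0215 5 [-1.24  1.26 21.5 ] 36.49 30 0.16
-0.0215 -5 [-1.78  1.25 21.5 ] 36.66 34 0.15
-0.0215 20 [-1.94  1.28 21.5 ] 36.95 24 0.18
bore [ 0.29 -0.21 21.93] 18.30761725101616 107
bore [ 1.54 -0.54 21.93] 30.488009505322715 62
```

```bash
python3 - <<'E'
from h import *
s,c=load('w8');t=s['tool_pos'];Rw=R.from_rotvec(s['tcp_rot']).as_matrix()
img=cv2.resize(c['color'][160:260,240:400,::-1],None,fx=5,fy=5,interpolation=cv2.INTER_CUBIC)
img=cv2.convertScaleAbs(img,alpha=1.8,beta=-60)
a=np.radians(np.arange(-20,200,2))
for (x0,y0,z0,col) in ((0,.0003,.0165,(0,255,0)),(0,.0003,.0215,(0,0,255))):
    P=np.c_[x0+.036*np.sin(a),y0+.036*np.cos(a),np.full(len(a),z0)]@Rw.T+t
    uv=((proj(s,c,P)-[240,160]+.5)*5-.5)
    cv2.polylines(img,[np.round(uv).astype(int).reshape(-1,1,2)],False,col,1)
cv2.imwrite('pics/w8b.png',img)
E
```

```text
(no output)
```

View pics/w8b.png

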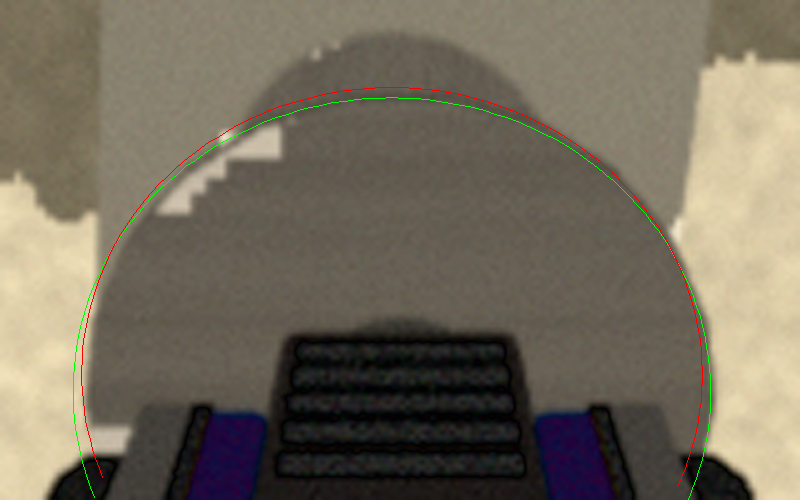

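```bash
python3 - <<'E'
from h import *
from workcell import bot
s,c=load('w8');W=world(c,s)
def plane(W,m):
    p=W[m];p=p[np.isfinite(p).all(1)];k=np.abs(p[:,2]-np.median(p[:,2]))<.004;p=p[k]
    A=np.c_[p[:,:2]-p[:,:2].mean(0),np.ones(len(p))];return np.linalg.lstsq(A,p[:,2],rcond=None)[0].round(4),len(p)
m=np.zeros(W.shape[:2],bool);m[186:224,285:355]=1
t=s['tool_pos'];m&=np.hypot(W[...,0]-t[0]-.001,W[...,1]-t[1])<.034
print('flange',plane(W,m))
m=np.zeros(W.shape[:2],bool);m[140:175,262:375]=1;m&=np.abs(W[...,2]-.071)<.006;print('plate',plane(W,m))
s4,c4=load('w4');W4=world(c4,s4);m=np.abs(W4[...,2]-.0865)<.004;m&=np.hypot(W4[...,0]-.5613,W4[...,1]-.0178)<.032;print('rim',plane(W4,m))
s=bot.read_state();delta(s,[.5600,.0182,.172],yaw=-.022)
E
```

```text
flange (array([-0.0047,  0.0028,  0.1532]), 2547)
plate (array([-0.0004, -0.0026,  0.0714]), 3600)
rim (array([-0.0009, -0.0003,  0.0862]), 5049)
d(now axes) [-5.408  1.125 -0.071] d(target axes) [-5.408  1.126 -0.074] w [-0.033  0.011  0.001]
```

Call:
{"name": "apply_moves", "arguments": {
  "targets": [
    {"dx": 0,"dy": 0,"dz": -0.5,"wx": 0,"wy": 0,"wz": 0,"jaw": 0.2},
    {"dx": -0.5,"dy": 0.1,"dz": 0,"wx": 0,"wy": 0,"wz": 0,"jaw": 0.2},
    {"dx": -0.8,"dy": 0.2,"dz": 0,"wx": 0,"wy": 0,"wz": 0,"jaw": 0.2},
    {"dx": -0.9,"dy": 0.2,"dz": 0,"wx": 0,"wy": 0,"wz": 0,"jaw": 0.2},
    {"dx": -0.9,"dy": 0.2,"dz": 0,"wx": 0,"wy": 0,"wz": 0,"jaw": 0.2}
  ]
}}

```text
time: 8.25
tool_pos: [0.5505, 0.0865, 0.1873]
tcp_rot: [2.244, 2.197, 0.0]
wrist_force: [1.2, 0.4, -3.2]
width: 0.432
```

Call:
{"name": "apply_moves", "arguments": {
  "targets": [
    {"dx": -0.9,"dy": 0.2,"dz": 0,"wx": 0,"wy": 0,"wz": 0,"jaw": 0.2},
    {"dx": -0.8,"dy": 0.12,"dz": 0,"wx": 0,"wy": 0,"wz": 0,"jaw": 0.2},
    {"dx": -0.6,"dy": 0.1,"dz": 0,"wx": 0,"wy": 0,"wz": 0,"jaw": 0.2},
    {"dx": 0,"dy": 0,"dz": 0,"wx": 0,"wy": 0,"wz": 0,"jaw": 0.2},
    {"dx": 0,"dy": 0,"dz": 0,"wx": 0,"wy": 0,"wz": 0,"jaw": 0.2}
  ]
}}

```text
time: 8.75
tool_pos: [0.5613, 0.0181, 0.1871]
tcp_rot: [-2.247, -2.195, -0.0]
wrist_force: [0.9, 0.4, -3.0]
width: 0.43
```

```bash
python3 look.py w9;python3 - <<'E'
from h import *
from workcell import cams
s,c=load('w9');delta(s,[.5600,.0182,.172],yaw=-.022)
for n in ('scene',):
    c=cams.read_camera(n);cv2.imwrite(f'pics/{n}9.png',cv2.resize(c['color'][150:290,250:450,::-1],None,fx=4,fy=4,interpolation=cv2.INTER_CUBIC))
E
```

```text
8.75 [0.5613 0.0181 0.1871] [[0.024, 1.0, 0.0], [1.0, -0.024, 0.0], [0.0, 0.0, -1.0]] [ 0.91  0.42 -2.98] 0.43033493163526904
d(now axes) [ 0.004 -0.043  0.502] d(target axes) [ 0.004 -0.043  0.502] w [ 0.001 -0.002 -0.015]
```

View pics/w9.png

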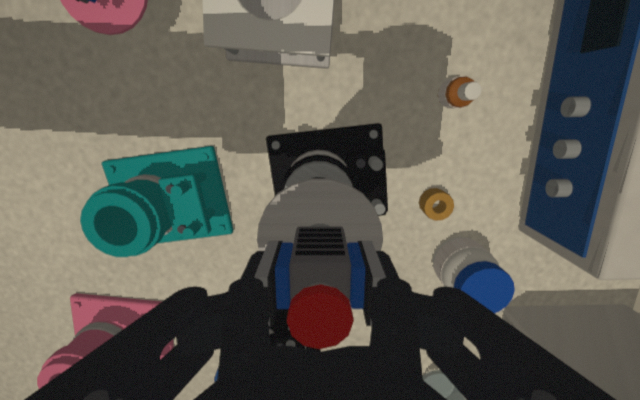

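View pics/scene9.png

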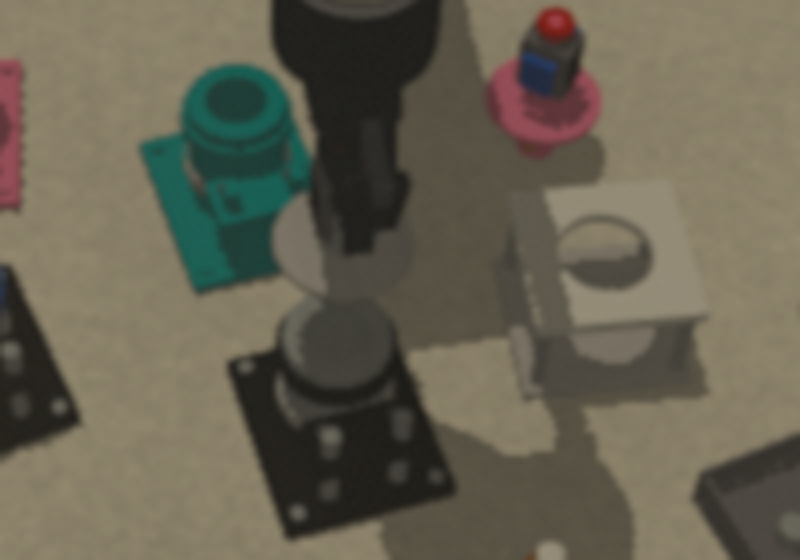

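Call:
{"name": "apply_moves", "arguments": {
  "targets": [
    {"dx": 0,"dy": -0.04,"dz": 0.4,"wx": 0,"wy": 0,"wz": 0,"jaw": 0.2},
    {"dx": 0,"dy": 0,"dz": 0.5,"wx": 0,"wy": 0,"wz": 0,"jaw": 0.2},
    {"dx": 0,"dy": 0,"dz": 0.5,"wx": 0,"wy": 0,"wz": 0,"jaw": 0.2},
    {"dx": 0,"dy": 0,"dz": 0.3,"wx": 0,"wy": 0,"wz": 0,"jaw": 0.2},
    {"dx": 0,"dy": 0,"dz": 0,"wx": 0,"wy": 0,"wz": 0,"jaw": 0.2}
  ]
}}

```text
time: 9.35
tool_pos: [0.5579, 0.0191, 0.1328]
tcp_rot: [-2.242, -2.195, 0.006]
wrist_force: [0.1, -1.0, -2.9]
width: 0.433
```

```bash
python3 - <<'E'
from h import *
from workcell import bot
s=bot.read_state();print(s['wrist_force']);delta(s,[.5600,.0182,.132],yaw=-.022)
E
```

```text
[ 0.07091349 -1.00867057 -2.89289247]
d(now axes) [-0.028  0.071  0.026] d(target axes) [-0.028  0.071  0.027] w [-0.051  0.001  0.005]
```

Call:
{"name": "apply_moves", "arguments": {
  "targets": [
    {"dx": 0,"dy": 0,"dz": 0,"wx": 0,"wy": 0,"wz": 0,"jaw": 0.2},
    {"dx": 0,"dy": 0,"dz": 0,"wx": 0,"wy": 0,"wz": 0,"jaw": 0.2}
  ]
}}

```text
time: 9.55
tool_pos: [0.5607, 0.0189, 0.1365]
tcp_rot: [2.245, 2.196, 0.001]
wrist_force: [-0.2, 0.5, -1.8]
width: 0.437
```

```bash
python3 - <<'E'
from h import *
from workcell import bot,cams
s=bot.read_state();print(s['tool_pos'],s['wrist_force']);delta(s,[.5600,.0182,.132],yaw=-.022)
E
python3 look.py w10
```

```text
[0.56069509 0.018855   0.136475  ] [-0.21992719  0.54386663 -1.82516471]
d(now axes) [-0.022 -0.023  0.149] d(target axes) [-0.022 -0.023  0.149] w [ 0.011 -0.     0.001]
9.55 [0.5607 0.0189 0.1365] [[0.022, 1.0, 0.001], [1.0, -0.022, 0.0], [0.0, 0.001, -1.0]] [-0.22  0.54 -1.83] 0.4366548644813358
```

View pics/w10.png

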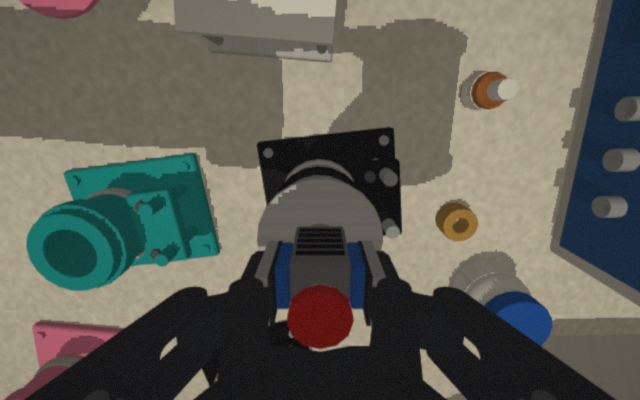

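Call:
{"name": "apply_moves", "arguments": {
  "targets": [
    {"dx": -0.02,"dy": -0.02,"dz": 0.05,"wx": 0,"wy": 0,"wz": 0,"jaw": 0.2},
    {"dx": 0,"dy": 0,"dz": 0.05,"wx": 0,"wy": 0,"wz": 0,"jaw": 0.2},
    {"dx": 0,"dy": 0,"dz": 0.05,"wx": 0,"wy": 0,"wz": 0,"jaw": 0.2},
    {"dx": 0,"dy": 0,"dz": 0,"wx": 0,"wy": 0,"wz": 0,"jaw": 0.2},
    {"dx": 0,"dy": 0,"dz": 0,"wx": 0,"wy": 0,"wz": 0,"jaw": 0.2}
  ]
}}

```text
time: 10.1
tool_pos: [0.5594, 0.0183, 0.1313]
tcp_rot: [-2.246, -2.197, 0.0]
wrist_force: [0.3, -0.6, -2.4]
width: 0.434
```

Call:
{"name": "apply_moves", "arguments": {
  "targets": [
    {"dx": 0,"dy": 0,"dz": 0.05,"wx": 0,"wy": 0,"wz": 0,"jaw": 0.2},
    {"dx": 0,"dy": 0,"dz": 0.04,"wx": 0,"wy": 0,"wz": 0,"jaw": 0.2},
    {"dx": 0,"dy": 0,"dz": 0,"wx": 0,"wy": 0,"wz": 0,"jaw": 0.2}
  ]
}}

```text
time: 10.4
tool_pos: [0.5592, 0.0183, 0.1284]
tcp_rot: [-2.245, -2.197, 0.001]
wrist_force: [-0.7, 0.2, -2.9]
width: 0.435
```

Call:
{"name": "apply_moves", "arguments": {
  "targets": [
    {"dx": 0,"dy": 0.02,"dz": 0.04,"wx": 0,"wy": 0,"wz": 0,"jaw": 0.2},
    {"dx": 0,"dy": 0,"dz": 0.04,"wx": 0,"wy": 0,"wz": 0,"jaw": 0.2},
    {"dx": 0,"dy": 0,"dz": 0,"wx": 0,"wy": 0,"wz": 0,"jaw": 0.2}
  ]
}}

```text
time: 10.7
tool_pos: [0.5599, 0.0183, 0.126]
tcp_rot: [-2.245, -2.197, 0.0]
wrist_force: [0.3, 0.0, -2.1]
width: 0.435
```

Call:
{"name": "apply_moves", "arguments": {
  "targets": [
    {"dx": 0,"dy": 0,"dz": 0.04,"wx": 0,"wy": 0,"wz": 0,"jaw": 0.2},
    {"dx": 0,"dy": 0,"dz": 0.04,"wx": 0,"wy": 0,"wz": 0,"jaw": 0.2},
    {"dx": 0,"dy": 0,"dz": 0,"wx": 0,"wy": 0,"wz": 0,"jaw": 0.2}
  ]
}}

```text
time: 11.0
tool_pos: [0.5598, 0.0183, 0.1236]
tcp_rot: [-2.245, -2.197, 0.001]
wrist_force: [0.1, 0.6, -2.8]
width: 0.433
```

Call:
{"name": "apply_moves", "arguments": {
  "targets": [
    {"dx": 0,"dy": 0,"dz": 0.06,"wx": 0,"wy": 0,"wz": 0,"jaw": 0.2},
    {"dx": 0,"dy": 0,"dz": 0.06,"wx": 0,"wy": 0,"wz": 0,"jaw": 0.2},
    {"dx": 0,"dy": 0,"dz": 0.06,"wx": 0,"wy": 0,"wz": 0,"jaw": 0.2},
    {"dx": 0,"dy": 0,"dz": 0,"wx": 0,"wy": 0,"wz": 0,"jaw": 0.2}
  ]
}}

```text
time: 11.4
tool_pos: [0.5597, 0.0183, 0.118]
tcp_rot: [-2.245, -2.197, 0.001]
wrist_force: [-0.2, -0.1, -3.2]
width: 0.436
```

Call:
{"name": "apply_moves", "arguments": {
  "targets": [
    {"dx": 0,"dy": 0,"dz": 0.06,"wx": 0,"wy": 0,"wz": 0,"jaw": 0.2},
    {"dx": 0,"dy": 0,"dz": 0.06,"wx": 0,"wy": 0,"wz": 0,"jaw": 0.2},
    {"dx": 0,"dy": 0,"dz": 0.05,"wx": 0,"wy": 0,"wz": 0,"jaw": 0.2},
    {"dx": 0,"dy": 0,"dz": 0,"wx": 0,"wy": 0,"wz": 0,"jaw": 0.2}
  ]
}}

```text
time: 11.8
tool_pos: [0.5598, 0.0182, 0.113]
tcp_rot: [-2.245, -2.197, 0.001]
wrist_force: [-0.4, 0.4, -2.2]
width: 0.433
```

Now the last ~5 mm, gently.

Call:
{"name": "apply_moves", "arguments": {
  "targets": [
    {"dx": 0,"dy": 0,"dz": 0.04,"wx": 0,"wy": 0,"wz": 0,"jaw": 0.2},
    {"dx": 0,"dy": 0,"dz": 0.04,"wx": 0,"wy": 0,"wz": 0,"jaw": 0.2},
    {"dx": 0,"dy": 0,"dz": 0,"wx": 0,"wy": 0,"wz": 0,"jaw": 0.2}
  ]
}}

```text
time: 12.1
tool_pos: [0.5599, 0.0183, 0.1108]
tcp_rot: [-2.246, -2.197, 0.0]
wrist_force: [0.4, -0.7, -2.5]
width: 0.435
```

Call:
{"name": "apply_moves", "arguments": {
  "targets": [
    {"dx": 0,"dy": 0,"dz": 0.03,"wx": 0,"wy": 0,"wz": 0,"jaw": 0.2},
    {"dx": 0,"dy": 0,"dz": 0.02,"wx": 0,"wy": 0,"wz": 0,"jaw": 0.2},
    {"dx": 0,"dy": 0,"dz": 0,"wx": 0,"wy": 0,"wz": 0,"jaw": 0.2}
  ]
}}

```text
time: 12.4
tool_pos: [0.5599, 0.0183, 0.1094]
tcp_rot: [-2.245, -2.197, 0.0]
wrist_force: [-0.2, 0.7, -3.1]
width: 0.43
```

```bash
python3 look.py w11
```

```text
12.4 [0.5599 0.0183 0.1094] [[0.022, 1.0, -0.0], [1.0, -0.022, -0.0], [-0.0, -0.0, -1.0]] [-0.16  0.74 -3.1 ] 0.43036135705666156
```

View pics/w11.png

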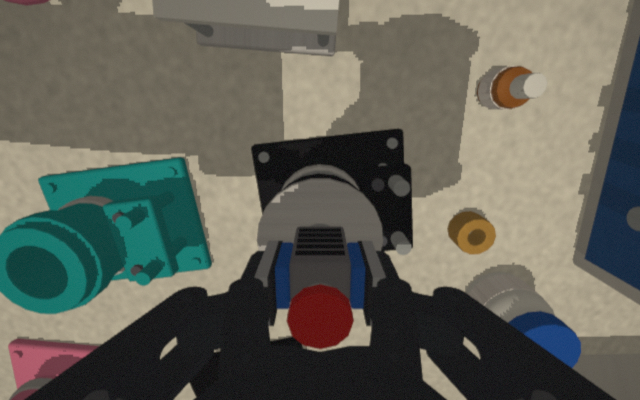

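Call:
{"name": "apply_moves", "arguments": {
  "targets": [
    {"dx": 0,"dy": 0,"dz": 0.03,"wx": 0,"wy": 0,"wz": 0,"jaw": 0.2},
    {"dx": 0,"dy": 0,"dz": 0.02,"wx": 0,"wy": 0,"wz": 0,"jaw": 0.2},
    {"dx": 0,"dy": 0,"dz": 0,"wx": 0,"wy": 0,"wz": 0,"jaw": 0.2}
  ]
}}

```text
time: 12.75
tool_pos: [0.5601, 0.0182, 0.1081]
tcp_rot: [2.246, 2.197, 0.0]
wrist_force: [0.7, -0.8, -1.5]
width: 0.434
```

Call:
{"name": "apply_moves", "arguments": {
  "targets": [
    {"dx": 0,"dy": 0,"dz": 0.03,"wx": 0,"wy": 0,"wz": 0,"jaw": 0.2},
    {"dx": 0,"dy": 0,"dz": 0,"wx": 0,"wy": 0,"wz": 0,"jaw": 0.2},
    {"dx": 0,"dy": 0,"dz": 0,"wx": 0,"wy": 0,"wz": 0,"jaw": 0.2}
  ]
}}

```text
time: 13.05
tool_pos: [0.5601, 0.0182, 0.108]
tcp_rot: [2.246, 2.197, 0.0]
wrist_force: [-3.7, 0.3, 6.2]
width: 0.427
```

Call:
{"name": "apply_moves", "arguments": {
  "targets": [
    {"dx": 0,"dy": 0,"dz": 0.03,"wx": 0,"wy": 0,"wz": 0,"jaw": 0.2},
    {"dx": 0,"dy": 0,"dz": 0,"wx": 0,"wy": 0,"wz": 0,"jaw": 0.2},
    {"dx": 0,"dy": 0,"dz": 0,"wx": 0,"wy": 0,"wz": 0,"jaw": 0.2}
  ]
}}

```text
time: 13.35
tool_pos: [0.5602, 0.0182, 0.108]
tcp_rot: [2.245, 2.197, 0.0]
wrist_force: [-6.1, -0.0, 10.7]
width: 0.436
```

Call:
{"name": "apply_moves", "arguments": {
  "targets": [
    {"dx": 0,"dy": 0,"dz": -0.04,"wx": 0,"wy": 0,"wz": 0,"jaw": 0.2},
    {"dx": 0,"dy": 0,"dz": 0,"wx": 0,"wy": 0,"wz": 0,"jaw": 0.2},
    {"dx": 0,"dy": 0,"dz": 0,"wx": 0,"wy": 0,"wz": 0,"jaw": 0.2}
  ]
}}

```text
time: 13.65
tool_pos: [0.5604, 0.0182, 0.108]
tcp_rot: [2.245, 2.197, 0.001]
wrist_force: [-3.2, 0.2, 5.7]
width: 0.428
```

Release.

Call:
{"name": "apply_moves", "arguments": {
  "targets": [
    {"dx": 0,"dy": 0,"dz": 0,"wx": 0,"wy": 0,"wz": 0,"jaw": 0.6},
    {"dx": 0,"dy": 0,"dz": 0,"wx": 0,"wy": 0,"wz": 0,"jaw": 0.8},
    {"dx": 0,"dy": 0,"dz": 0,"wx": 0,"wy": 0,"wz": 0,"jaw": 1},
    {"dx": 0,"dy": 0,"dz": 0,"wx": 0,"wy": 0,"wz": 0,"jaw": 1},
    {"dx": 0,"dy": 0,"dz": 0,"wx": 0,"wy": 0,"wz": 0,"jaw": 1}
  ]
}}

```text
time: 14.15
tool_pos: [0.5601, 0.0183, 0.1072]
tcp_rot: [-2.246, -2.197, 0.0]
wrist_force: [0.3, 0.2, 0.5]
width: 0.991
```

Call:
{"name": "apply_moves", "arguments": {
  "targets": [
    {"dx": 0,"dy": 0,"dz": 0,"wx": 0,"wy": 0,"wz": 0,"jaw": 1},
    {"dx": 0,"dy": 0,"dz": 0,"wx": 0,"wy": 0,"wz": 0,"jaw": 1},
    {"dx": 0,"dy": 0,"dz": 0,"wx": 0,"wy": 0,"wz": 0,"jaw": 1},
    {"dx": 0,"dy": 0,"dz": 0,"wx": 0,"wy": 0,"wz": 0,"jaw": 1}
  ]
}}

```text
time: 14.55
tool_pos: [0.5601, 0.0182, 0.1074]
tcp_rot: [2.246, 2.197, 0.0]
wrist_force: [0.4, 0.0, -0.3]
width: 1.001
```

```bash
python3 look.py w12
```

```text
14.55 [0.5601 0.0182 0.1074] [[0.022, 1.0, 0.0], [1.0, -0.022, 0.0], [0.0, 0.0, -1.0]] [ 0.39  0.03 -0.29] 1.0013561716826545
```

View pics/w12.png

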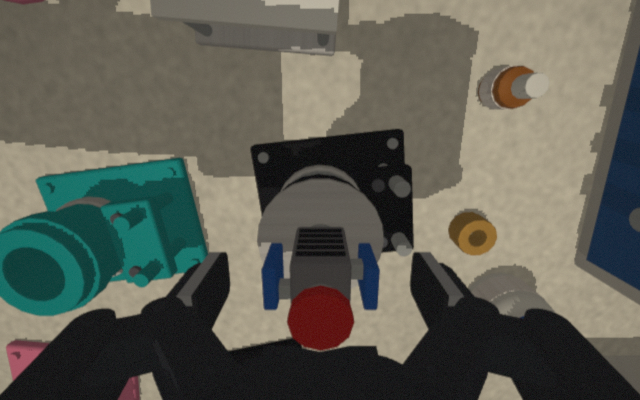

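Call:
{"name": "apply_moves", "arguments": {
  "targets": [
    {"dx": 0,"dy": 0,"dz": -0.3,"wx": 0,"wy": 0,"wz": 0,"jaw": 1},
    {"dx": 0,"dy": 0,"dz": -0.8,"wx": 0,"wy": 0,"wz": 0,"jaw": 1},
    {"dx": 0,"dy": 0,"dz": -0.9,"wx": 0,"wy": 0,"wz": 0,"jaw": 1},
    {"dx": 0,"dy": 0,"dz": -0.7,"wx": 0,"wy": 0,"wz": 0,"jaw": 1},
    {"dx": 0,"dy": 0,"dz": -0.2,"wx": 0,"wy": 0,"wz": 0,"jaw": 1}
  ]
}}

```text
time: 15.1
tool_pos: [0.5622, 0.0183, 0.1983]
tcp_rot: [2.243, 2.194, 0.007]
wrist_force: [0.0, 0.1, -0.7]
width: 1.001
```

Call:
{"name": "apply_moves", "arguments": {
  "targets": [
    {"dx": 0,"dy": 0,"dz": 0,"wx": 0,"wy": 0,"wz": 0,"jaw": 0.5},
    {"dx": 0,"dy": 0,"dz": 0,"wx": 0,"wy": 0,"wz": 0,"jaw": 0},
    {"dx": 0,"dy": 0,"dz": 0,"wx": 0,"wy": 0,"wz": 0,"jaw": 0},
    {"dx": 0,"dy": 0,"dz": 0,"wx": 0,"wy": 0,"wz": 0,"jaw": 0},
    {"dx": 0,"dy": 0,"dz": 0,"wx": 0,"wy": 0,"wz": 0,"jaw": 0}
  ]
}}

```text
time: 15.6
tool_pos: [0.5595, 0.0182, 0.1933]
tcp_rot: [-2.245, -2.196, 0.002]
wrist_force: [0.2, -0.2, -0.3]
width: 0.145
```

```bash
python3 look.py w13; python3 - <<'E'
from h import *
s,c=load('w13');W=world(c,s);col=c['color'].astype(int);m=(col[...,0]>70)&(col[...,1]<35)&(W[...,2]>.14)
p=W[m];print(m.sum(),np.median(p,0),p.min(0),p.max(0))
delta(s,[.56,.0182,.172],yaw=-.022)
E
```

```text
15.6 [0.5595 0.0182 0.1933] [[0.022, 1.0, -0.002], [1.0, -0.022, 0.0], [-0.0, -0.002, -1.0]] [ 0.22 -0.17 -0.28] 0.14492669781628478
1018 [0.56167853 0.01987025 0.15988089] [0.55098648 0.00757195 0.14558389] [0.57270153 0.03018039 0.20046295]
d(now axes) [-0.001  0.019  0.711] d(target axes) [-0.001  0.018  0.711] w [-0.018  0.     0.001]
```

View pics/w13.png

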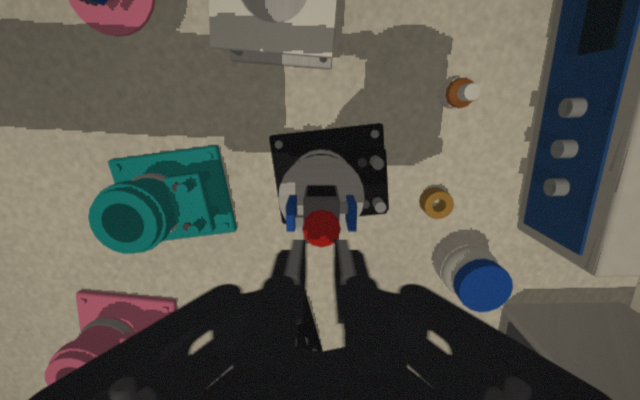

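Call:
{"name": "apply_moves", "arguments": {
  "targets": [
    {"dx": 0,"dy": 0,"dz": 0,"wx": 0,"wy": 0,"wz": 0,"jaw": 0},
    {"dx": 0,"dy": 0,"dz": 0.3,"wx": 0,"wy": 0,"wz": 0,"jaw": 0},
    {"dx": 0,"dy": 0,"dz": 0.3,"wx": 0,"wy": 0,"wz": 0,"jaw": 0},
    {"dx": 0,"dy": 0,"dz": 0.15,"wx": 0,"wy": 0,"wz": 0,"jaw": 0},
    {"dx": 0,"dy": 0,"dz": 0,"wx": 0,"wy": 0,"wz": 0,"jaw": 0}
  ]
}}

```text
time: 16.15
tool_pos: [0.5589, 0.0183, 0.1702]
tcp_rot: [-2.244, -2.196, 0.003]
wrist_force: [0.1, -0.4, 0.6]
width: 0.003
```

Call:
{"name": "apply_moves", "arguments": {
  "targets": [
    {"dx": 0,"dy": 0,"dz": 0,"wx": 0,"wy": 0,"wz": 0,"jaw": 0},
    {"dx": 0,"dy": 0,"dz": 0,"wx": 0,"wy": 0,"wz": 0,"jaw": 0}
  ]
}}

```text
time: 16.35
tool_pos: [0.5603, 0.0183, 0.1722]
tcp_rot: [2.245, 2.197, 0.001]
wrist_force: [-0.6, 0.2, -0.8]
width: -0.0
```

Call:
{"name": "apply_moves", "arguments": {
  "targets": [
    {"dx": 0,"dy": 0,"dz": 0.04,"wx": 0,"wy": 0,"wz": 0,"jaw": 0},
    {"dx": 0,"dy": 0,"dz": 0.04,"wx": 0,"wy": 0,"wz": 0,"jaw": 0},
    {"dx": 0,"dy": 0,"dz": 0.04,"wx": 0,"wy": 0,"wz": 0,"jaw": 0}
  ]
}}

```text
time: 16.65
tool_pos: [0.5601, 0.0183, 0.1684]
tcp_rot: [2.246, 2.197, 0.0]
wrist_force: [-0.9, 0.4, 0.3]
width: -0.0
```

Call:
{"name": "apply_moves", "arguments": {
  "targets": [
    {"dx": 0,"dy": 0,"dz": 0.03,"wx": 0,"wy": 0,"wz": 0,"jaw": 0},
    {"dx": 0,"dy": 0,"dz": 0.03,"wx": 0,"wy": 0,"wz": 0,"jaw": 0},
    {"dx": 0,"dy": 0,"dz": 0.03,"wx": 0,"wy": 0,"wz": 0,"jaw": 0}
  ]
}}

```text
time: 16.95
tool_pos: [0.56, 0.0183, 0.1655]
tcp_rot: [-2.246, -2.197, 0.0]
wrist_force: [-0.1, -0.0, 0.6]
width: -0.0
```

Call:
{"name": "apply_moves", "arguments": {
  "targets": [
    {"dx": 0,"dy": 0,"dz": 0.03,"wx": 0,"wy": 0,"wz": 0,"jaw": 0},
    {"dx": 0,"dy": 0,"dz": 0.03,"wx": 0,"wy": 0,"wz": 0,"jaw": 0},
    {"dx": 0,"dy": 0,"dz": 0.03,"wx": 0,"wy": 0,"wz": 0,"jaw": 0}
  ]
}}

```text
time: 17.25
tool_pos: [0.56, 0.0183, 0.1628]
tcp_rot: [-2.246, -2.197, -0.0]
wrist_force: [-0.3, 0.1, 0.1]
width: 0.003
```

Call:
{"name": "apply_moves", "arguments": {
  "targets": [
    {"dx": 0,"dy": 0,"dz": 0.03,"wx": 0,"wy": 0,"wz": 0,"jaw": 0},
    {"dx": 0,"dy": 0,"dz": 0.03,"wx": 0,"wy": 0,"wz": 0,"jaw": 0}
  ]
}}

```text
time: 17.45
tool_pos: [0.5601, 0.0183, 0.161]
tcp_rot: [2.246, 2.197, 0.0]
wrist_force: [-0.5, 0.0, -0.1]
width: 0.0
```

Call:
{"name": "apply_moves", "arguments": {
  "targets": [
    {"dx": 0,"dy": 0,"dz": 0.03,"wx": 0,"wy": 0,"wz": 0,"jaw": 0},
    {"dx": 0,"dy": 0,"dz": 0.03,"wx": 0,"wy": 0,"wz": 0,"jaw": 0}
  ]
}}

```text
time: 17.65
tool_pos: [0.5601, 0.0182, 0.1592]
tcp_rot: [2.246, 2.197, -0.0]
wrist_force: [0.1, 0.9, -0.3]
width: -0.003
```

Call:
{"name": "apply_moves", "arguments": {
  "targets": [
    {"dx": 0,"dy": 0,"dz": 0.03,"wx": 0,"wy": 0,"wz": 0,"jaw": 0},
    {"dx": 0,"dy": 0,"dz": 0.03,"wx": 0,"wy": 0,"wz": 0,"jaw": 0}
  ]
}}

```text
time: 17.85
tool_pos: [0.5603, 0.0182, 0.1582]
tcp_rot: [2.245, 2.197, 0.001]
wrist_force: [-1.8, 0.8, 5.4]
width: -0.004
```

Call:
{"name": "apply_moves", "arguments": {
  "targets": [
    {"dx": 0,"dy": 0,"dz": 0.03,"wx": 0,"wy": 0,"wz": 0,"jaw": 0},
    {"dx": 0,"dy": 0,"dz": 0.03,"wx": 0,"wy": 0,"wz": 0,"jaw": 0}
  ]
}}

```text
time: 18.05
tool_pos: [0.5603, 0.0182, 0.1566]
tcp_rot: [2.245, 2.197, 0.001]
wrist_force: [-1.8, 0.9, 6.1]
width: 0.001
```

Call:
{"name": "apply_moves", "arguments": {
  "targets": [
    {"dx": 0,"dy": 0,"dz": 0.03,"wx": 0,"wy": 0,"wz": 0,"jaw": 0},
    {"dx": 0,"dy": 0,"dz": 0.03,"wx": 0,"wy": 0,"wz": 0,"jaw": 0}
  ]
}}

```text
time: 18.25
tool_pos: [0.5603, 0.0183, 0.1549]
tcp_rot: [2.245, 2.197, 0.001]
wrist_force: [-3.0, -0.3, 6.1]
width: -0.0
```

Call:
{"name": "apply_moves", "arguments": {
  "targets": [
    {"dx": 0,"dy": 0,"dz": 0.03,"wx": 0,"wy": 0,"wz": 0,"jaw": 0},
    {"dx": 0,"dy": 0,"dz": 0,"wx": 0,"wy": 0,"wz": 0,"jaw": 0}
  ]
}}

```text
time: 18.45
tool_pos: [0.5603, 0.0183, 0.1541]
tcp_rot: [2.245, 2.197, 0.001]
wrist_force: [-1.1, 0.7, 5.9]
width: 0.0
```

Call:
{"name": "apply_moves", "arguments": {
  "targets": [
    {"dx": 0,"dy": 0,"dz": 0.03,"wx": 0,"wy": 0,"wz": 0,"jaw": 0},
    {"dx": 0,"dy": 0,"dz": 0,"wx": 0,"wy": 0,"wz": 0,"jaw": 0}
  ]
}}

```text
time: 18.65
tool_pos: [0.5604, 0.0182, 0.1534]
tcp_rot: [2.245, 2.196, 0.001]
wrist_force: [-2.6, -0.7, 5.9]
width: 0.001
```

Call:
{"name": "apply_moves", "arguments": {
  "targets": [
    {"dx": 0,"dy": 0,"dz": 0.03,"wx": 0,"wy": 0,"wz": 0,"jaw": 0},
    {"dx": 0,"dy": 0,"dz": 0,"wx": 0,"wy": 0,"wz": 0,"jaw": 0}
  ]
}}

```text
time: 18.85
tool_pos: [0.5604, 0.0183, 0.1527]
tcp_rot: [2.245, 2.197, 0.001]
wrist_force: [-2.6, 1.1, 7.9]
width: 0.001
```

Call:
{"name": "apply_moves", "arguments": {
  "targets": [
    {"dx": 0,"dy": 0,"dz": 0.02,"wx": 0,"wy": 0,"wz": 0,"jaw": 0},
    {"dx": 0,"dy": 0,"dz": 0,"wx": 0,"wy": 0,"wz": 0,"jaw": 0}
  ]
}}

```text
time: 19.05
tool_pos: [0.5605, 0.0182, 0.1526]
tcp_rot: [2.245, 2.196, 0.001]
wrist_force: [-2.6, -0.4, 9.6]
width: 0.002
```

Call:
{"name": "apply_moves", "arguments": {
  "targets": [
    {"dx": 0,"dy": 0,"dz": 0.02,"wx": 0,"wy": 0,"wz": 0,"jaw": 0},
    {"dx": 0,"dy": 0,"dz": 0,"wx": 0,"wy": 0,"wz": 0,"jaw": 0}
  ]
}}

```text
time: 19.25
tool_pos: [0.5606, 0.0183, 0.1525]
tcp_rot: [2.245, 2.196, 0.002]
wrist_force: [-4.7, -0.0, 12.6]
width: 0.002
```

Call:
{"name": "apply_moves", "arguments": {
  "targets": [
    {"dx": 0,"dy": 0,"dz": 0.01,"wx": 0,"wy": 0,"wz": 0,"jaw": 0},
    {"dx": 0,"dy": 0,"dz": 0,"wx": 0,"wy": 0,"wz": 0,"jaw": 0},
    {"dx": 0,"dy": 0,"dz": 0,"wx": 0,"wy": 0,"wz": 0,"jaw": 0}
  ]
}}

```text
time: 19.55
tool_pos: [0.5607, 0.0183, 0.1525]
tcp_rot: [2.245, 2.196, 0.002]
wrist_force: [-5.7, -0.1, 12.8]
width: 0.004
```

Call:
{"name": "apply_moves", "arguments": {
  "targets": [
    {"dx": 0,"dy": 0,"dz": -0.1,"wx": 0,"wy": 0,"wz": 0,"jaw": 0},
    {"dx": 0,"dy": 0,"dz": -0.5,"wx": 0,"wy": 0,"wz": 0,"jaw": 0},
    {"dx": 0,"dy": 0,"dz": -0.8,"wx": 0,"wy": 0,"wz": -0.5,"jaw": 0.5},
    {"dx": 0,"dy": 0,"dz": -0.4,"wx": 0,"wy": 0,"wz": -1,"jaw": 1},
    {"dx": 0,"dy": 0,"dz": 0,"wx": 0,"wy": 0,"wz": -1,"jaw": 1}
  ]
}}

```text
time: 20.05
tool_pos: [0.562, 0.0183, 0.2071]
tcp_rot: [1.932, 2.472, 0.005]
wrist_force: [0.5, 0.2, 0.2]
width: 0.507
```

Call:
{"name": "apply_moves", "arguments": {
  "targets": [
    {"dx": 0,"dy": 0,"dz": 0,"wx": 0,"wy": 0,"wz": -1,"jaw": 1},
    {"dx": 0,"dy": 0,"dz": 0,"wx": 0,"wy": 0,"wz": -1,"jaw": 1},
    {"dx": 0,"dy": 0,"dz": 0,"wx": 0,"wy": 0,"wz": -1,"jaw": 1},
    {"dx": 0,"dy": 0,"dz": 0,"wx": 0,"wy": 0,"wz": -1,"jaw": 1},
    {"dx": 0,"dy": 0,"dz": 0,"wx": 0,"wy": 0,"wz": -1,"jaw": 1}
  ]
}}

```text
time: 20.55
tool_pos: [0.5602, 0.0183, 0.2042]
tcp_rot: [1.228, 2.892, 0.0]
wrist_force: [0.2, 0.6, 1.0]
width: 0.993
```

Call:
{"name": "apply_moves", "arguments": {
  "targets": [
    {"dx": 0,"dy": 0,"dz": 0,"wx": 0,"wy": 0,"wz": -1,"jaw": 1},
    {"dx": 0,"dy": 0,"dz": 0,"wx": 0,"wy": 0,"wz": -1,"jaw": 1},
    {"dx": 0,"dy": 0,"dz": 0,"wx": 0,"wy": 0,"wz": -1,"jaw": 1},
    {"dx": 0,"dy": 0,"dz": 0,"wx": 0,"wy": 0,"wz": -1,"jaw": 1},
    {"dx": 0,"dy": 0,"dz": 0,"wx": 0,"wy": 0,"wz": -1,"jaw": 1}
  ]
}}

```text
time: 21.05
tool_pos: [0.5602, 0.0182, 0.2042]
tcp_rot: [0.437, 3.111, 0.0]
wrist_force: [0.1, -0.3, 0.1]
width: 1.003
```

Call:
{"name": "apply_moves", "arguments": {
  "targets": [
    {"dx": 0,"dy": 0,"dz": 0,"wx": 0,"wy": 0,"wz": -1,"jaw": 1},
    {"dx": 0,"dy": 0,"dz": 0,"wx": 0,"wy": 0,"wz": -1,"jaw": 1},
    {"dx": 0,"dy": 0,"dz": 0,"wx": 0,"wy": 0,"wz": -0.5,"jaw": 1},
    {"dx": 0,"dy": 0,"dz": 0,"wx": 0,"wy": 0,"wz": 0,"jaw": 1},
    {"dx": 0,"dy": 0,"dz": 0,"wx": 0,"wy": 0,"wz": 0,"jaw": 1}
  ]
}}

```text
time: 21.55
tool_pos: [0.5602, 0.0182, 0.204]
tcp_rot: [0.037, 3.141, -0.0]
wrist_force: [0.3, -0.2, -0.7]
width: 1.0
```

```bash
python3 look.py w14; python3 - <<'E'
from h import *
s,c=load('w14')
delta(s,[.56,.0182,.108],yaw=np.pi/2-.022)
E
```

```text
21.55 [0.5602 0.0182 0.204 ] [[-1.0, 0.023, 0.0], [0.023, 1.0, -0.0], [-0.0, -0.0, -1.0]] [ 0.35 -0.17 -0.66] 1.0002115201122939
d(now axes) [ 7.000e-03 -2.000e-03  3.201e+00] d(target axes) [ 6.000e-03 -2.000e-03  3.201e+00] w [-0.     0.003 -0.012]
```

View pics/w14.png

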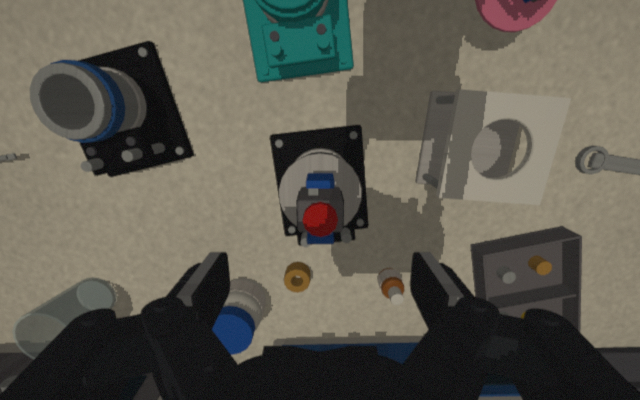

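Call:
{"name": "apply_moves", "arguments": {
  "targets": [
    {"dx": 0,"dy": 0,"dz": 0.7,"wx": 0,"wy": 0,"wz": 0,"jaw": 1},
    {"dx": 0,"dy": 0,"dz": 0.8,"wx": 0,"wy": 0,"wz": 0,"jaw": 1},
    {"dx": 0,"dy": 0,"dz": 0.8,"wx": 0,"wy": 0,"wz": 0,"jaw": 1},
    {"dx": 0,"dy": 0,"dz": 0.6,"wx": 0,"wy": 0,"wz": 0,"jaw": 1},
    {"dx": 0,"dy": 0,"dz": 0.25,"wx": 0,"wy": 0,"wz": 0,"jaw": 1}
  ]
}}

```text
time: 22.1
tool_pos: [0.5585, 0.0183, 0.107]
tcp_rot: [-0.036, -3.138, -0.0]
wrist_force: [-0.3, -0.2, 0.0]
width: 1.0
```

Call:
{"name": "apply_moves", "arguments": {
  "targets": [
    {"dx": 0,"dy": 0,"dz": 0,"wx": 0,"wy": 0,"wz": 0,"jaw": 1},
    {"dx": 0,"dy": 0,"dz": 0,"wx": 0,"wy": 0,"wz": 0,"jaw": 0.8},
    {"dx": 0,"dy": 0,"dz": 0,"wx": 0,"wy": 0,"wz": 0,"jaw": 0.6},
    {"dx": 0,"dy": 0,"dz": 0,"wx": 0,"wy": 0,"wz": 0,"jaw": 0.5},
    {"dx": 0,"dy": 0,"dz": 0,"wx": 0,"wy": 0,"wz": 0,"jaw": 0.45}
  ],
  "newtons": 25
}}

```text
time: 22.6
tool_pos: [0.5606, 0.0182, 0.1101]
tcp_rot: [0.034, 3.14, -0.0]
wrist_force: [0.1, -0.7, -0.3]
width: 0.452
```

```bash
python3 look.py w15
```

```text
22.6 [0.5606 0.0182 0.1101] [[-1.0, 0.022, 0.002], [0.022, 1.0, -0.0], [-0.002, 0.0, -1.0]] [ 0.06 -0.67 -0.29] 0.45166118222472756
```

View pics/w15.png

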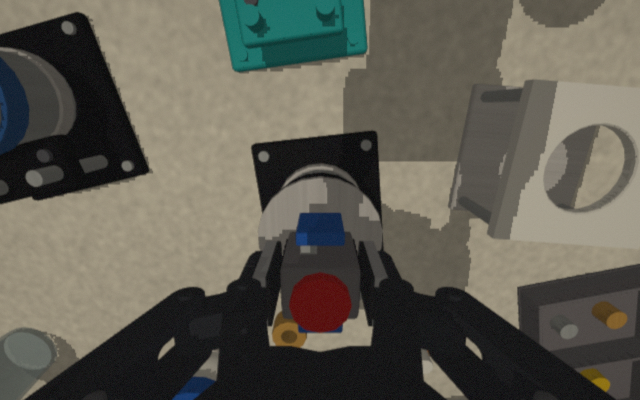

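Call:
{"name": "apply_moves", "arguments": {
  "targets": [
    {"dx": 0,"dy": 0,"dz": 0.03,"wx": 0,"wy": 0,"wz": 0,"jaw": 0.4},
    {"dx": 0,"dy": 0,"dz": 0,"wx": 0,"wy": 0,"wz": 0,"jaw": 0.2},
    {"dx": 0,"dy": 0,"dz": 0,"wx": 0,"wy": 0,"wz": 0,"jaw": 0.2},
    {"dx": 0,"dy": 0,"dz": 0,"wx": 0,"wy": 0,"wz": 0,"jaw": 0.2},
    {"dx": 0,"dy": 0,"dz": 0,"wx": 0,"wy": 0,"wz": 0,"jaw": 0.2}
  ],
  "newtons": 25
}}

```text
time: 23.15
tool_pos: [0.5602, 0.0183, 0.1086]
tcp_rot: [0.034, 3.141, 0.0]
wrist_force: [-0.2, 0.0, 2.9]
width: 0.372
```

Call:
{"name": "apply_moves", "arguments": {
  "targets": [
    {"dx": 0,"dy": 0,"dz": -0.05,"wx": 0,"wy": 0,"wz": 0,"jaw": 0.2},
    {"dx": 0,"dy": 0,"dz": -0.1,"wx": 0,"wy": 0,"wz": 0,"jaw": 0.2},
    {"dx": 0,"dy": 0,"dz": -0.15,"wx": 0,"wy": 0,"wz": 0,"jaw": 0.2},
    {"dx": 0,"dy": 0,"dz": -0.15,"wx": 0,"wy": 0,"wz": 0,"jaw": 0.2},
    {"dx": 0,"dy": 0,"dz": -0.15,"wx": 0,"wy": 0,"wz": 0,"jaw": 0.2}
  ]
}}

```text
time: 23.65
tool_pos: [0.5599, 0.0182, 0.1266]
tcp_rot: [-0.034, -3.141, 0.0]
wrist_force: [2.0, 0.5, -4.0]
width: 0.373
```

Call:
{"name": "apply_moves", "arguments": {
  "targets": [
    {"dx": 0,"dy": 0,"dz": -0.3,"wx": 0,"wy": 0,"wz": 0,"jaw": 0.2},
    {"dx": 0,"dy": 0,"dz": -0.4,"wx": 0,"wy": 0,"wz": 0,"jaw": 0.2},
    {"dx": 0,"dy": 0,"dz": -0.5,"wx": 0,"wy": 0,"wz": 0,"jaw": 0.2},
    {"dx": 0,"dy": 0,"dz": -0.5,"wx": 0,"wy": 0,"wz": 0,"jaw": 0.2},
    {"dx": 0,"dy": 0,"dz": -0.3,"wx": 0,"wy": 0,"wz": 0,"jaw": 0.2}
  ]
}}

```text
time: 24.15
tool_pos: [0.5609, 0.0182, 0.189]
tcp_rot: [0.034, 3.139, -0.0]
wrist_force: [0.7, -0.3, -3.0]
width: 0.375
```

Call:
{"name": "apply_moves", "arguments": {
  "targets": [
    {"dx": 0,"dy": 0,"dz": -0.2,"wx": 0,"wy": 0,"wz": 0,"jaw": 0.2},
    {"dx": 0,"dy": 0,"dz": 0,"wx": 0,"wy": 0,"wz": 0,"jaw": 0.2},
    {"dx": 0,"dy": 0,"dz": 0,"wx": 0,"wy": 0,"wz": 0,"jaw": 0.2}
  ]
}}

```text
time: 24.45
tool_pos: [0.5597, 0.0183, 0.192]
tcp_rot: [-0.034, -3.141, 0.0]
wrist_force: [-0.3, -0.4, -3.8]
width: 0.375
```

```bash
python3 look.py w16; python3 - <<'E'
from workcell import cams
import cv2,numpy as np
c=cams.read_camera('scene');cv2.imwrite('pics/scene16.png',cv2.resize(c['color'][150:290,250:450,::-1],None,fx=4,fy=4,interpolation=cv2.INTER_CUBIC));np.savez('scene16.npz',**c)
E
```

```text
24.45 [0.5597 0.0183 0.192 ] [[-1.0, 0.022, -0.001], [0.022, 1.0, -0.0], [0.001, -0.0, -1.0]] [-0.29 -0.38 -3.84] 0.37470278690348513
```

View pics/w16.png

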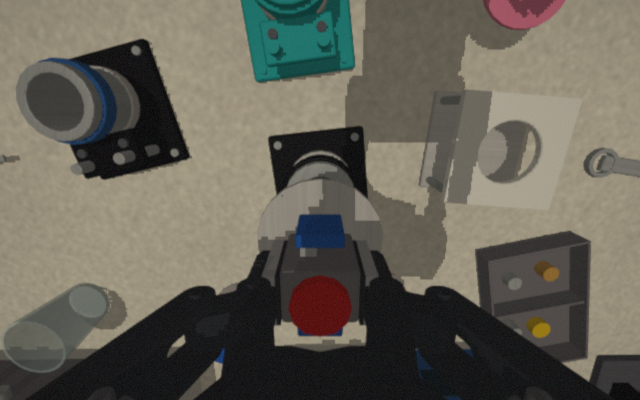

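View pics/scene16.png

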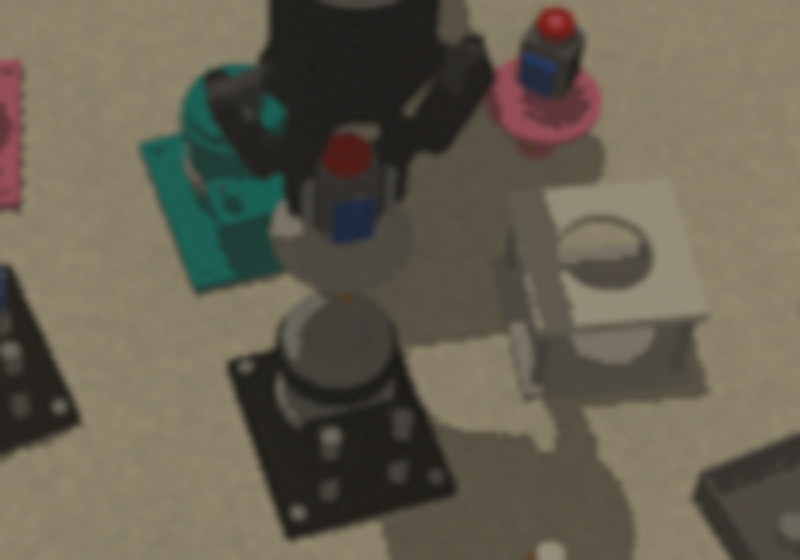

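```bash
python3 - <<'E'
from h import *
for tag,g in (('w14',(501,150)),('w16',(509,152))):
    s,c=load(tag);p=ray(s,c,*g,.07);print(p,circ(s,c,p[:2],.027,.07,5))
    print(circ(s,c,(.5605,.0185),.018,.085,2) if 0 else '')
from workcell import bot
delta(bot.read_state(),[.5305,.1815,.192],yaw=np.pi/2-.022)
E
```

```text
[0.5294677  0.18147275 0.07      ] (array([0.52907955, 0.18144574]), np.float64(0.027005526598863395), 82, np.float64(0.00010268272489753912))

[0.52875589 0.18158085 0.07      ] (array([0.52905618, 0.18157524]), np.float64(0.027068240462769927), 85, np.float64(0.00010305818630630171))

d(now axes) [ 1.081  5.418 -0.02 ] d(target axes) [ 1.081  5.418 -0.022] w [ 0.    -0.017  0.001]
```

Call:
{"name": "apply_moves", "arguments": {
  "targets": [
    {"dx": 0.1,"dy": 0.5,"dz": 0,"wx": 0,"wy": 0,"wz": 0,"jaw": 0.2},
    {"dx": 0.2,"dy": 0.8,"dz": 0,"wx": 0,"wy": 0,"wz": 0,"jaw": 0.2},
    {"dx": 0.2,"dy": 0.9,"dz": 0,"wx": 0,"wy": 0,"wz": 0,"jaw": 0.2},
    {"dx": 0.2,"dy": 0.9,"dz": 0,"wx": 0,"wy": 0,"wz": 0,"jaw": 0.2},
    {"dx": 0.2,"dy": 0.9,"dz": 0,"wx": 0,"wy": 0,"wz": 0,"jaw": 0.2}
  ]
}}

```text
time: 25.05
tool_pos: [0.5347, 0.1405, 0.1916]
tcp_rot: [-0.034, -3.14, -0.0]
wrist_force: [0.1, 0.1, -2.9]
width: 0.371
```

Call:
{"name": "apply_moves", "arguments": {
  "targets": [
    {"dx": 0.2,"dy": 0.8,"dz": 0,"wx": 0,"wy": 0,"wz": 0,"jaw": 0.2},
    {"dx": 0,"dy": 0.62,"dz": 0,"wx": 0,"wy": 0,"wz": 0,"jaw": 0.2},
    {"dx": 0,"dy": 0,"dz": 0,"wx": 0,"wy": 0,"wz": 0,"jaw": 0.2},
    {"dx": 0,"dy": 0,"dz": 0,"wx": 0,"wy": 0,"wz": 0,"jaw": 0.2}
  ]
}}

```text
time: 25.45
tool_pos: [0.5299, 0.1821, 0.1917]
tcp_rot: [-0.032, -3.14, 0.001]
wrist_force: [0.3, -0.4, -2.8]
width: 0.375
```

```bash
python3 - <<'E'
from h import *
from workcell import bot
s=bot.read_state();delta(s,[.530,.1815,.096],yaw=np.pi/2-.022)
E
```

```text
d(now axes) [-0.006 -0.02   3.191] d(target axes) [-3.000e-03 -2.200e-02  3.191e+00] w [-0.006 -0.011  0.017]
```

Call:
{"name": "apply_moves", "arguments": {
  "targets": [
    {"dx": 0,"dy": -0.02,"dz": 0.5,"wx": 0,"wy": 0,"wz": 0,"jaw": 0.2},
    {"dx": 0,"dy": 0,"dz": 0.6,"wx": 0,"wy": 0,"wz": 0,"jaw": 0.2},
    {"dx": 0,"dy": 0,"dz": 0.6,"wx": 0,"wy": 0,"wz": 0,"jaw": 0.2},
    {"dx": 0,"dy": 0,"dz": 0.5,"wx": 0,"wy": 0,"wz": 0,"jaw": 0.2},
    {"dx": 0,"dy": 0,"dz": 0.4,"wx": 0,"wy": 0,"wz": 0,"jaw": 0.2}
  ]
}}

```text
time: 25.95
tool_pos: [0.5297, 0.1799, 0.1121]
tcp_rot: [-0.036, -3.139, 0.001]
wrist_force: [0.5, -0.3, -2.3]
width: 0.371
```

Call:
{"name": "apply_moves", "arguments": {
  "targets": [
    {"dx": 0,"dy": 0,"dz": 0.3,"wx": 0,"wy": 0,"wz": 0,"jaw": 0.2},
    {"dx": 0,"dy": 0,"dz": 0.1,"wx": 0,"wy": 0,"wz": 0,"jaw": 0.2},
    {"dx": 0,"dy": 0,"dz": 0,"wx": 0,"wy": 0,"wz": 0,"jaw": 0.2},
    {"dx": 0,"dy": 0,"dz": 0,"wx": 0,"wy": 0,"wz": 0,"jaw": 0.2}
  ]
}}

```text
time: 26.35
tool_pos: [0.5313, 0.1811, 0.103]
tcp_rot: [0.034, 3.14, 0.001]
wrist_force: [-0.4, 0.2, -2.5]
width: 0.37
```

```bash
python3 look.py w17
```

```text
26.35 [0.5313 0.1811 0.103 ] [[-1.0, 0.022, 0.001], [0.022, 1.0, 0.0], [-0.001, 0.0, -1.0]] [-0.44  0.16 -2.48] 0.37002521778189046
```

View pics/w17.png

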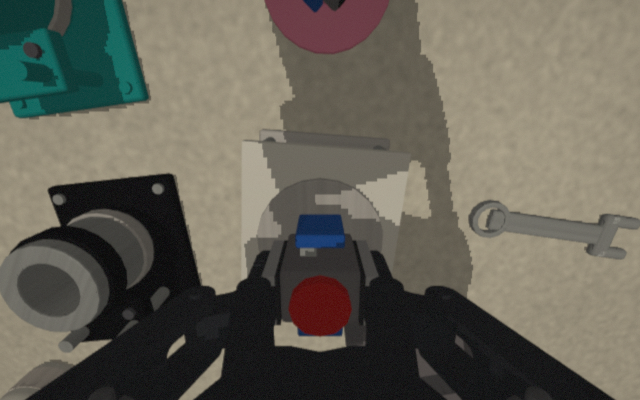

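Call:
{"name": "apply_moves", "arguments": {
  "targets": [
    {"dx": 0,"dy": 0,"dz": 0.1,"wx": 0,"wy": 0,"wz": 0,"jaw": 0.2},
    {"dx": 0,"dy": 0,"dz": 0.08,"wx": 0,"wy": 0,"wz": 0,"jaw": 0.2},
    {"dx": 0,"dy": 0,"dz": 0.05,"wx": 0,"wy": 0,"wz": 0,"jaw": 0.2},
    {"dx": 0,"dy": 0,"dz": 0.03,"wx": 0,"wy": 0,"wz": 0,"jaw": 0.2},
    {"dx": 0,"dy": 0,"dz": 0,"wx": 0,"wy": 0,"wz": 0,"jaw": 0.2}
  ]
}}

```text
time: 26.9
tool_pos: [0.5304, 0.1809, 0.0943]
tcp_rot: [-0.034, -3.141, 0.0]
wrist_force: [0.5, 0.4, -3.0]
width: 0.372
```

Call:
{"name": "apply_moves", "arguments": {
  "targets": [
    {"dx": 0,"dy": 0,"dz": 0.03,"wx": 0,"wy": 0,"wz": 0,"jaw": 0.2},
    {"dx": 0,"dy": 0,"dz": 0,"wx": 0,"wy": 0,"wz": 0,"jaw": 0.2}
  ]
}}

```text
time: 27.1
tool_pos: [0.5307, 0.181, 0.0937]
tcp_rot: [0.034, 3.141, 0.0]
wrist_force: [-0.6, -0.3, -2.3]
width: 0.372
```

Call:
{"name": "apply_moves", "arguments": {
  "targets": [
    {"dx": 0,"dy": 0,"dz": 0.02,"wx": 0,"wy": 0,"wz": 0,"jaw": 0.2},
    {"dx": 0,"dy": 0,"dz": 0,"wx": 0,"wy": 0,"wz": 0,"jaw": 0.2}
  ]
}}

```text
time: 27.3
tool_pos: [0.5308, 0.181, 0.0936]
tcp_rot: [0.034, 3.141, 0.0]
wrist_force: [-1.0, -0.8, 1.6]
width: 0.372
```

Call:
{"name": "apply_moves", "arguments": {
  "targets": [
    {"dx": 0,"dy": 0,"dz": 0.02,"wx": 0,"wy": 0,"wz": 0,"jaw": 0.2},
    {"dx": 0,"dy": 0,"dz": 0,"wx": 0,"wy": 0,"wz": 0,"jaw": 0.2}
  ]
}}

```text
time: 27.5
tool_pos: [0.5308, 0.181, 0.0936]
tcp_rot: [0.034, 3.141, 0.0]
wrist_force: [-3.1, -1.1, 5.6]
width: 0.373
```

Seated. Release and retreat.

Call:
{"name": "apply_moves", "arguments": {
  "targets": [
    {"dx": 0,"dy": 0,"dz": 0,"wx": 0,"wy": 0,"wz": 0,"jaw": 0.5},
    {"dx": 0,"dy": 0,"dz": 0,"wx": 0,"wy": 0,"wz": 0,"jaw": 0.8},
    {"dx": 0,"dy": 0,"dz": 0,"wx": 0,"wy": 0,"wz": 0,"jaw": 1},
    {"dx": 0,"dy": 0,"dz": 0,"wx": 0,"wy": 0,"wz": 0,"jaw": 1},
    {"dx": 0,"dy": 0,"dz": 0,"wx": 0,"wy": 0,"wz": 0,"jaw": 1}
  ]
}}

```text
time: 28.0
tool_pos: [0.5306, 0.181, 0.0923]
tcp_rot: [-0.034, -3.141, 0.0]
wrist_force: [0.5, -0.2, -0.4]
width: 1.0
```

Call:
{"name": "apply_moves", "arguments": {
  "targets": [
    {"dx": 0,"dy": 0,"dz": -0.3,"wx": 0,"wy": 0,"wz": 0,"jaw": 1},
    {"dx": 0,"dy": 0,"dz": -0.8,"wx": 0,"wy": 0,"wz": 0,"jaw": 1},
    {"dx": 0,"dy": 0,"dz": -1,"wx": 0,"wy": 0,"wz": 0,"jaw": 1},
    {"dx": 0,"dy": 0,"dz": -1,"wx": 0,"wy": 0,"wz": 0,"jaw": 1},
    {"dx": 0,"dy": 0,"dz": -1,"wx": 0,"wy": 0,"wz": 0,"jaw": 1}
  ]
}}

```text
time: 28.5
tool_pos: [0.5306, 0.1809, 0.2172]
tcp_rot: [0.034, 3.141, 0.0]
wrist_force: [0.2, 0.8, 0.1]
width: 1.0
```

Call:
{"name": "apply_moves", "arguments": {
  "targets": [
    {"dx": 0,"dy": 0,"dz": -0.5,"wx": 0,"wy": 0,"wz": 0,"jaw": 1},
    {"dx": 0,"dy": 0,"dz": 0,"wx": 0,"wy": 0,"wz": 0,"jaw": 1},
    {"dx": 0,"dy": 0,"dz": 0,"wx": 0,"wy": 0,"wz": 0,"jaw": 1},
    {"dx": 0,"dy": 0,"dz": 0,"wx": 0,"wy": 0,"wz": 0,"jaw": 1}
  ]
}}

```text
time: 28.9
tool_pos: [0.5293, 0.1806, 0.2282]
tcp_rot: [-0.034, -3.138, 0.002]
wrist_force: [-0.4, -0.5, -0.7]
width: 1.004
```

```bash
python3 look.py w18; python3 - <<'E'
from h import *
s,c=load('w18');W=world(c,s)
a=cv2.imread('pics/w18.png');t=proj(s,c,np.array([.53,.181,.1]));u,v=t.astype(int);print(u,v)
cv2.imwrite('pics/w18a.png',cv2.resize(a[v-70:v+70,u-80:u+80],None,fx=4.5,fy=4.5,interpolation=cv2.INTER_CUBIC))
r=np.hypot(W[...,0]-.5305,W[...,1]-.1815)
def plane(m):
    p=W[m];A=np.c_[p[:,0]-.53,p[:,1]-.18,np.ones(len(p))];return np.linalg.lstsq(A,p[:,2],rcond=None)[0].round(4),len(p)
print('flange',plane((r>.022)&(r<.033)&(np.abs(W[...,2]-.076)<.006)&(W[...,0]<.55)))
print('plate',plane((r>.04)&(r<.05)&(np.abs(W[...,2]-.071)<.004)))
E
```

```text
28.9 [0.5293 0.1806 0.2282] [[-1.0, 0.022, -0.004], [0.022, 1.0, -0.001], [0.003, -0.001, -1.0]] [-0.42 -0.46 -0.71] 1.0038813794970574
320 190
flange (array([-0.    , -0.0012,  0.0765]), 1390)
plate (array([0.0007, 0.0002, 0.0714]), 2469)
```

View pics/w18a.png

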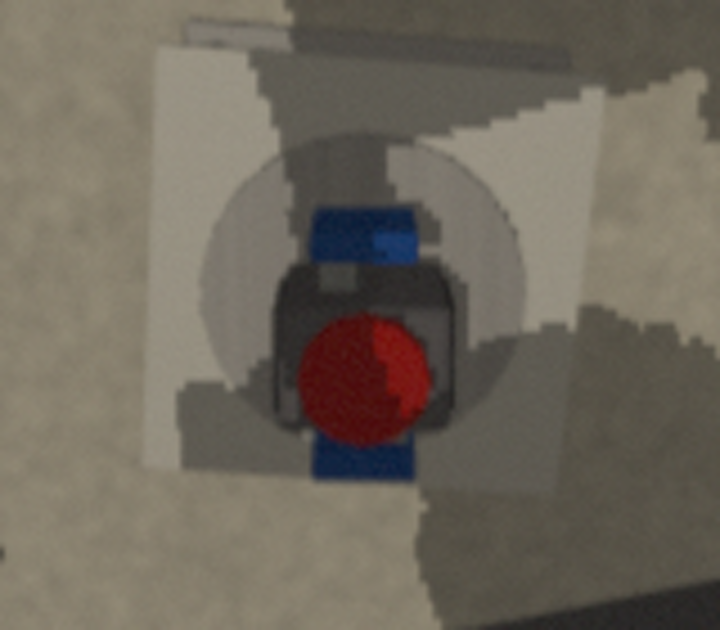

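```bash
python3 - <<'E'
from h import *
s,c=load('w18');W=world(c,s);col=c['color'].astype(int)
m=(col[...,0]>60)&(col[...,1]<45)&(W[...,2]>.12);print('button z',np.median(W[m][:,2])-.0014)
m=(col[...,2]>col[...,0]+25)&(np.hypot(W[...,0]-.53,W[...,1]-.181)<.04)&(W[...,2]>.117)&(W[...,2]<.13)
p=W[m][:,0];print('wing x extents',np.percentile(p,[1,99]))
from workcell import cams
c=cams.read_camera('scene');cv2.imwrite('pics/scene18.png',c['color'][:,:,::-1])
E
```

```text
button z 0.13745257459158683
wing x extents [0.50783664 0.55485034]
```

View pics/scene18.png

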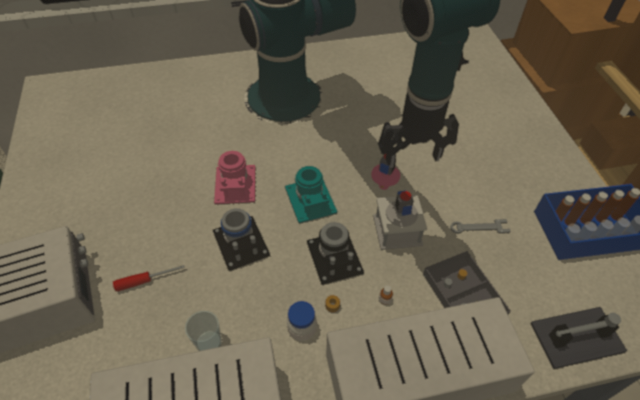

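The wing span is 47 mm (about 48 expected when locked), the button is at 67.5 mm (73.3 before pushing), and the bystanders have not moved. I'm handing it in.

```bash
python3 -c "
from workcell import job
print(job.finish_job())"
```

```text
the job is handed in; nothing more can be done
None
```

I measured the black-banded bore and stood the gauge back in its holder with the size locked. The job is handed in at about 29 s of the 72 s. It reports no verdict, so these results are my own readings.

- **Seating:** I pinched the wings and lowered the gauge into the bore. It came to rest at the predicted height, pressing about 13.5 N on the sleeve at most. After I let go, the wings could be seen sprung out.
- **Lock:** I pushed the button down about 5.8 mm to its hard stop. The wrist read up to 12.8 N, so the sleeve felt about 15.5 N including the gauge's weight. These forces were read only between moves, so a short peak could have been missed.
- **Return:** I lifted the gauge by its grey body and set it in the holder.

**Last checks before hand-in:**
- **Flange:** flat within 0.002 rad and 5.1 mm above the plate, which is the flange's own thickness.
- **Position:** within about 2 mm of the hole's centre.
- **Wings:** span about 47 mm, or about 3.5 mm of plunger travel per side. About 48 mm was expected for this bore.
- **Button:** still down, 67.5 mm above the gauge's origin, against about 73.3 mm when up.
- **Surroundings:** the gripper was clear, and in the scene picture the bystanders and other sleeves looked unmoved.

None of the checks failed. One disagreement showed up along the way: the wrist camera was 1 to 2 mm off the arm's own positions. I corrected for it by comparing bore and flange in the same part of the image.

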